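Refit a desk lamp's balance spring and tighten its pivot

TASK

The examination lamp's arm lies on its side on the desk for repair: take the spare tension spring from its carton, put its bent hook down into the hole in the lamp bracket and stretch its eye over the headed post on the arm, so that the spring stays under tension between the two. Then take the flat driver from the pen block, seat its blade in the slotted pivot screw and turn the screw clockwise until it is tight, keeping the blade in the slot. Finally stand the driver back in its hole in the pen block and leave everything else on the desk where it is.

Things in the scene. Friction and masses are not known exactly. Their poses are not given: they have to be found in the camera images.
- spring_hook_end (a point): Middle of the close-wound hook end (33 mm long, 16 mm across; grip here) of the 172 mm steel tension spring, 100 g; 8 mm above what it lies on. x runs along the spring from hook to eye, z up. The hook is a 5 mm wire leg pointing down, 30 mm behind this point. At first the spring lies on the carton, its leg hanging free over the carton's -x edge.
- spring_hook_tip (a point): Lower end of the spring's hook leg, 26 mm behind and 32.5 mm below spring_hook_end, same axes. With the coil lying on the bracket it is 24.5 mm below the bracket's top. The leg leans: its top is 4 mm farther from the coil than its tip.
- spring_eye_end (a point): Middle of the spring's other close-wound end (33 mm long, 16 mm across), to grip when stretching. It slides away from the hook end along x as the spring stretches: 83.5 mm from spring_hook_end when slack, up to 60 mm more. The pull is 2 N plus 0.3 N per mm of stretch.
- spring_eye (a point): Centre of the spring's flat eye, a level oblong loop of 5 mm wire, 26 mm long along x and 18 mm wide inside, 40.5 mm beyond spring_eye_end along x; same axes.
- hole (a point): Centre of the top of the round 12 mm hole, in the white bracket's lug; the bracket plate is 6 mm thick, its top is 30 mm above the desk, and below it is empty. The bracket lies fast on the desk. Site axes are the bracket's: z up, x roughly along the lamp arm.
- post (a point): Steel post on the arm's tube: this point is 37.5 mm above the desk, half-way up its 8 mm thick neck (32 to 43 mm above the desk) where the eye belongs. Above the neck is a head 11 mm across, top 46 mm above the desk; below it a 19 mm collar. Hole to post is 188 to 195 mm level; the eye passes over the head when the spring is stretched about 32 to 42 mm. Tube top: 22 mm above the desk.
- lamp_arm (a joint): Angle of the lamp arm on its pivot in the bracket, rad; a stiff joint that stays where it is, also under the spring's pull.
- screw_slot (a point): Centre of the top of the steel pivot screw's head (26 mm across, top 42 mm above the desk) on the bracket. The slot is 5 mm wide, 8 mm deep, bevelled, open at both ends and runs along this point's x axis.
- screw (a joint): Angle of the pivot screw, rad, growing clockwise seen from above; it starts slack between 0.1 and 0.4, is tight from 1.3 and stops dead at 1.5. It turns with about 0.12 N m of friction.
- driver_handle (a point): Centre of the flat driver's square orange handle (24 x 24 mm, 80 mm long, flats square to the point's x and y). The driver is 152 mm long, about 90 g, and stands upright in the pen block, blade down, z up. The blade's edge is 112 mm below this point; the blade is 14 mm wide along x and 3 mm thick, the shank 9 mm thick.
- driver_tip (a point): Middle of the driver's blade edge, same axes as the handle.
- driver_hole (a point): Mouth of the driver's round 20 mm hole, 77 mm deep, in the top of the black pen block (60 x 150 mm, 85 mm high, stands fast). With the driver home its blade edge is 72 mm below this point and the handle stands on the block. Pens stand 70 to 105 mm away along the block's +y, up to 62 mm above the block.
- carton: Cardboard carton, 165 x 100 x 34 mm, stands fast; origin under its centre, x along its length. The spring lies on it.
- glue_bottle: White glue bottle, 146 mm high; bystander.
- glue_stick: Yellow glue stick, 92 mm high; bystander.
- stamp: Red stamp, 46 x 64 x 62 mm; bystander.
- calculator: Grey calculator, 150 x 100 mm; bystander.
- glasses_case: Blue glasses case, 160 x 60 x 36 mm; bystander.
- sanitiser: Hand sanitiser bottle, 150 mm high; bystander.
Things that resemble listed ones, but are neither listed nor needed, are in the scene too. What is shaped like the part that bears driver_handle but yellow is not meant. Of the things shaped like the part that bears spring_hook_end, the bare steel one is meant.

How it is judged:
By the outcome, as a careful person would: the job done as asked, in the order asked, and still so for the second after the job is handed in, with the robot touching nothing.
It also fails if it takes over 72 s, if anything falls off the work surface, if the arm or the gripper's body presses on something with over 40 N, if the wrist force passes 120 N, or if a joint passes its speed limit or range.

ROBOT

A 6-joint arm with a two-finger parallel gripper is mounted at the origin on the work surface. World frame = base frame: x ahead of the robot, y to its left, z up, the work surface at z = 0. Lengths are in mm, angles in rad, forces in N, time in s.
With the tool pointing down it reaches from about 275 to 1000 mm from the base axis. Payload 8.4 kg.
Tool frame: the origin (TCP) lies midway between the tips of the shut fingers; the grasp point (between the pads) lies 19 mm behind it (r.grip_point_offset is the distance from the TCP to the grasp point, in mm); z points along the fingers, y is the line along which they close (so a half turn about z gives the same grasp; the last joint's range is limited). The gripper opens to 85 mm and grips with 20 to 120 N. Pads are 22 mm wide; open, the fingers measure 114 mm over their backs; the gripper's body (76 mm by 85 mm) begins 54 mm behind the grasp point. The pads swing forward as they close: fully open they stand 13 mm farther back than shut.
Start: joints at [-1.281, 0.353, 1.633, -0, 1.155, -0.002], TCP at [179.796, -598.583, 231.281] pointing down, gripper open.
Joint ranges: [-2.63, 2.63], [-0.92, 2.1], [0.06, 2.66], [-1.3, 4.44], [0, 2.69], [-3.02, 3.02]. Speed limits (rad/s): [2.22, 2.22, 2.79, 3.14, 3.14, 3.14].

INTERFACE

Orientations are given as [roll, pitch, yaw] about the fixed x, y, z axes, in that order (R = Rz(yaw) Ry(pitch) Rx(roll)).
In Python, from rig import r gives the robot as it stands. The module is installed in compiled form; this text tells all that it offers.
- The arm moves only by the shell command python3 -m creep 'ROWS' [FORCE]. ROWS is text: rows parted by semicolons, each of 7 numbers parted by spaces: the turn, a rotation vector about the tool's x, y, z in degrees, then the shift along the tool's x, y, z in m, then the closure in counts, from 0 (fully open) to 255 (shut). A call has 1 to 8 rows; each row is the pose to reach, as a shift and turn from the pose commanded when the call began, along the tool's axes at that moment; what a row does not reach only later rows make up. A row lasts 1/8 s, in which the tool goes at most 62.5 mm and 10.7 degrees, less where a joint would pass 70% of its speed; a pose out of reach is approached as far as the arm can. A call with a gripper value outside its range is refused whole. The fingers move at their own pace and stop on an object; FORCE is the grip in N (left out, the last holds). Time passes only in rows, so rows that repeat a pose let the fingers close. It gives the time, the measured TCP pose, the force, the opening and the grip force at its end, in the units of the state.
- r.sense(): the state, without advancing time (a new reading comes with each control period).
- r.grab_frame(name): name is "scene" or "side" or "wrist"; returns a dict with "img" (400x640x3 uint8, red, green, blue), "range_z" (400x640 float32, mm along the optical axis (not along the pixel's ray), 0 where there is no reading), "K" (3x3 intrinsics, pixels), "world_from_camera" (4x4, takes a point from camera to world coordinates). Camera axes: x right, y up, looking along -z (the intrinsics and any distortion apply to the point x, -y, -z); pixel columns grow to the right and rows downward; lengths in mm; the calibration is good to about 2 mm. A picture is of the moment at which its call begins.
- r.sign_off(): hands the job in; it is judged then, once.
The state is a dict: "clock": time; "qpos": joint angles; "qvel": joint speeds; "joint_efforts": joint torques, N m; "eef_pos": TCP position; "tcp_rot": TCP orientation; "contact_force": force on the tool from outside, world axes, zero at the start; "wrist_torque": the same for the moment, N m; "opening": opening from 0.0 (shut) to 1.0 (fully open); "grasp_force": force on a finger pad.
Only numpy, scipy, OpenCV 4.12 (cv2) and the standard library are available. Lean on these libraries where they do the work, as an engineer would, in place of code of your own. Each camera call takes 0.05 s, during which the arm holds its last target. There are 200 camera calls.

## Working session

There is one attempt and no reset: what is moved stays moved. The work goes in short steps, Python scripts to look and compute and a shell command to move; the robot and the scene stay as the last step left them, time stands still between calls to the robot, and variables do not carry over. Pictures are saved under pics/ and viewed, at most 10 in all, crops included, and the job is handed in when it is done.

```bash
mkdir -p pics; cat > h.py <<'E'
import numpy as np, cv2
from rig import r
def grab(n):
    f=r.grab_frame(n); return f
def save(f,p,crop=None,scale=1):
    im=f["img"][:,:,::-1]
    if crop: im=im[crop[1]:crop[3],crop[0]:crop[2]]
    cv2.imwrite("pics/"+p,cv2.resize(im,None,fx=scale,fy=scale))
def ray(f,u,v):
    K=f["K"];T=np.array(f["world_from_camera"])
    d=np.array([(u-K[0,2])/K[0,0],-(v-K[1,2])/K[1,1],-1.])
    return T[:3,3],T[:3,:3]@d
def plane(f,u,v,z):
    o,d=ray(f,u,v); return o+d*(z-o[2])/d[2]
def pt(f,u,v):
    o,d=ray(f,u,v); return o+d*float(f["range_z"][int(round(v)),int(round(u))])
def cloud(f):
    K=f["K"];T=np.array(f["world_from_camera"]);Z=f["range_z"]
    v,u=np.mgrid[:400,:640]
    p=np.stack([(u-K[0,2])/K[0,0]*Z,-(v-K[1,2])/K[1,1]*Z,-Z],-1)
    return p@T[:3,:3].T+T[:3,3]
E
python3 - <<'E'
from h import *
a=grab("scene");b=grab("side");c=grab("wrist")
for n,f in zip("abc",(a,b,c)):
    np.savez(f"f_{n}.npz",**f); print(n,f["K"].round(1).tolist(),np.array(f["world_from_camera"]).round(2).tolist(), (f["range_z"]>0).mean())
save(a,"scene.png",None,1.25);save(b,"side.png",None,1.25)
s=r.sense();print(s["eef_pos"],s["tcp_rot"],r.grip_point_offset)
E
```

```text
a [[411.4, 0.0, 319.1], [0.0, 411.4, 196.3], [0.0, 0.0, 1.0]] [[-0.6, -0.49, 0.64, 1404.54], [0.8, -0.37, 0.47, 643.46], [0.0, 0.79, 0.61, 930.29], [0.0, 0.0, 0.0, 1.0]] 0.99333203125
b [[482.8, 0.0, 323.1], [0.0, 482.8, 201.1], [0.0, 0.0, 1.0]] [[0.99, 0.04, -0.11, 423.85], [-0.12, 0.49, -0.87, -1077.78], [0.01, 0.87, 0.49, 718.19], [0.0, 0.0, 0.0, 1.0]] 0.99591796875
c [[335.6, 0.0, 320.1], [0.0, 335.6, 197.5], [0.0, 0.0, 1.0]] [[0.29, 0.91, 0.31, 261.21], [-0.96, 0.27, 0.09, -574.97], [-0.0, -0.33, 0.94, 372.55], [0.0, 0.0, 0.0, 1.0]] 0.9961015625
[ 179.67552436 -598.23477611  230.72489555] [-3.14048052e+00  5.39910588e-06  2.91808899e-01] 18.700000000000003
```

View pics/scene.png

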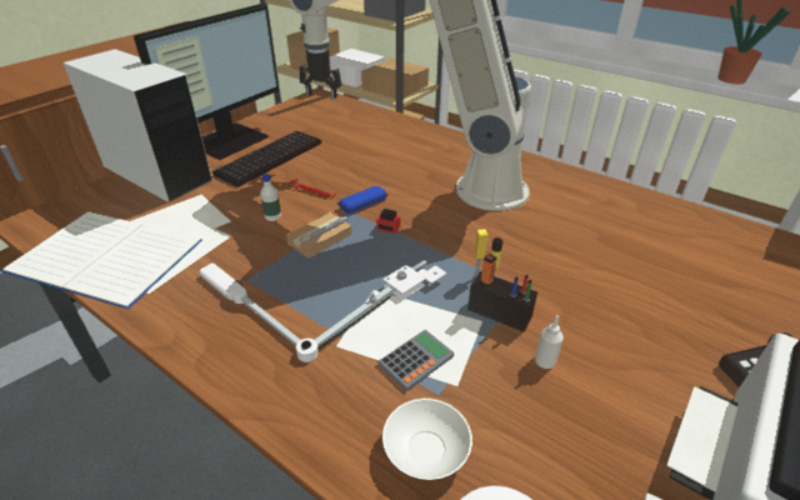

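View pics/side.png

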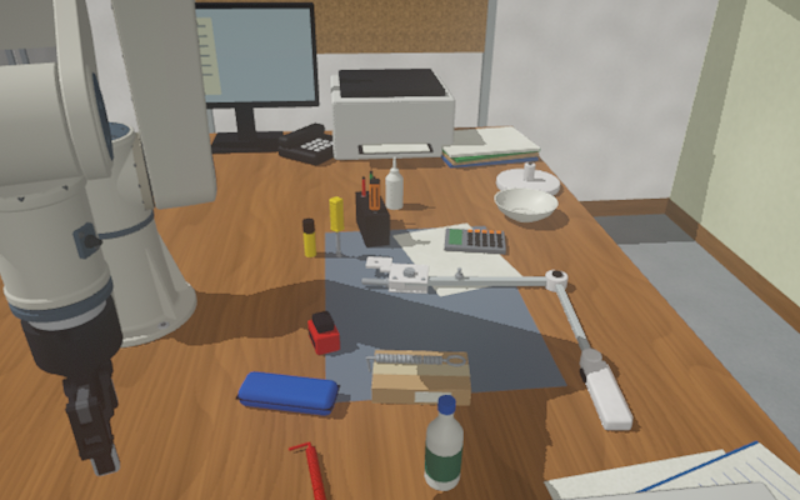

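The scene picture shows the carton with the spring at about (320,232), the bracket at (405,280), the post at (375,295), the pen block with the orange driver at (490,270), and the yellow decoy at (482,245). In the side picture the spring is at (375–465,358), the lug at (378,263), the screw at (410,270), the post at (459,273) and the driver at (374,193).

```bash
python3 - <<'E'
from h import *
b=dict(np.load("f_b.npz"));a=dict(np.load("f_a.npz"))
for n,u,v in [("sprL",375,358),("sprM",420,358),("sprR",465,358),("lug",378,263),("screw",410,270),("post",459,271),("driver",374,190),("blocktop",372,210),("case",290,385),("sanit",446,410),("stamp",322,325),("cartonfront",420,370)]:
    print(n,pt(b,u/1.25,v/1.25).round(0))
P=cloud(b);C=b["img"].astype(int)
for nm,f in (("a",a),("b",b)):
    P=cloud(f);C=f["img"].astype(int)
    m=(C[...,0]>120)&(C[...,0]-C[...,2]>80)&(C[...,1]<C[...,0]*.65)&(P[...,2]>90)&(P[...,2]<250)&(P[...,1]>-300)&(P[...,0]>200)&(P[...,0]<800)
    print(nm,m.sum(),np.median(P[m],0),P[m].min(0),P[m].max(0))
    # carton-top points
    m=(abs(P[...,2]-34)<5)&(P[...,0]>350)&(P[...,0]<800)&(P[...,1]<-200)&(P[...,1]>-520)
    q=P[m][:,:2].astype(np.float32); print(len(q),cv2.minAreaRect(q))
f=b;save(f,"b2.png",(270,130,480,340),2.8)
E
```

```text
sprL [ 478. -256.   43.]
sprM [ 555. -267.   46.]
sprR [ 637. -260.   33.]
lug [511. 103.  22.]
screw [577.  39.  38.]
post [682.  25.  39.]
driver [514. 245. 141.]
blocktop [508. 242.  90.]
case [ 334. -302.   35.]
sanit [ 556. -494.  143.]
stamp [ 388. -171.   58.]
cartonfront [ 554. -282.   32.]
a 134 [525.48264985 260.49994864 122.37121645] [493.27154585 243.94360722  90.6741554 ] [530.20012133 348.67200971 158.19101974]
725 ((486.33660888671875, -320.9512939453125), (252.39517211914062, 283.47418212890625), 72.50074768066406)
b 148 [512.68223743 242.80660914 123.14233483] [490.63027672 233.47410468  91.15589385] [525.55724832 346.23193047 157.5389084 ]
2656 ((483.52996826171875, -358.561767578125), (277.9387512207031, 284.56890869140625), 81.32679748535156)
```

View pics/b2.png

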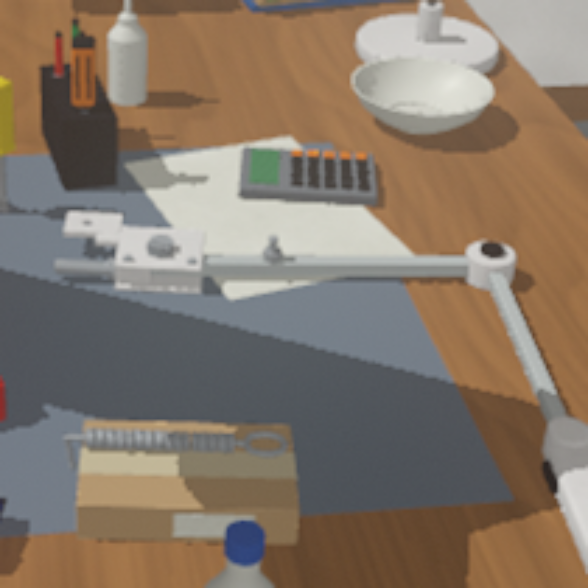

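The crop shows the hook at the left end of the carton at (70,440) and the eye at (268,443). The lug is at (90,222), the screw at (160,245) and the post at (272,248).

```bash
cat >> h.py <<'E'
from scipy.spatial.transform import Rotation as Ro
def row(p,yaw_deg,cur=None,tilt=None):
    "shift/turn (tool axes) from present to TCP at p, pointing down with yaw"
    s=r.sense(); R=Ro.from_euler("xyz",s["tcp_rot"]); T=Ro.from_euler("xyz",[180,0,yaw_deg],degrees=True)
    print("turn",(R.inv()*T).as_rotvec(degrees=True).round(1),"shift",(R.inv().apply(np.array(p)-s["eef_pos"])/1000).round(4))
def rowat(p0,y0,p,y):
    R=Ro.from_euler("xyz",[180,0,y0],degrees=True);T=Ro.from_euler("xyz",[180,0,y],degrees=True)
    print("turn",(R.inv()*T).as_rotvec(degrees=True).round(1),"shift",(R.inv().apply(np.array(p,float)-p0)/1000).round(4))
E
python3 -m creep '0 0 16.7 0.432 -0.221 -0.03 0;0 0 16.7 0.432 -0.221 -0.03 0;0 0 16.7 0.432 -0.221 -0.03 0;0 0 16.7 0.432 -0.221 -0.03 0;0 0 16.7 0.432 -0.221 -0.03 0;0 0 16.7 0.432 -0.221 -0.03 0;0 0 16.7 0.432 -0.221 -0.03 0;0 0 16.7 0.432 -0.221 -0.03 0' 40
python3 - <<'E'
from h import *
f=grab("wrist");np.savez("w1.npz",**f);save(f,"w1.png",None,1.25)
print(r.sense()["eef_pos"],r.sense()["tcp_rot"],np.array(f["world_from_camera"]).round(2).tolist())
E
```

```text
clock: 1.15
eef_pos: [531.4, -260.6, 261.3]
tcp_rot: [-3.141, -0.0, 0.001]
contact_force: [0.0, -0.7, 0.4]
opening: 1.002
grasp_force: 0.0
[ 535.13545295 -257.36245388  261.74177284] [-3.13961260e+00 -3.18031261e-03  2.39784456e-03] [[0.0, 0.94, 0.33, 616.46], [-1.0, 0.0, 0.0, -261.47], [0.0, -0.33, 0.94, 403.27], [0.0, 0.0, 0.0, 1.0]]
```

View pics/w1.png

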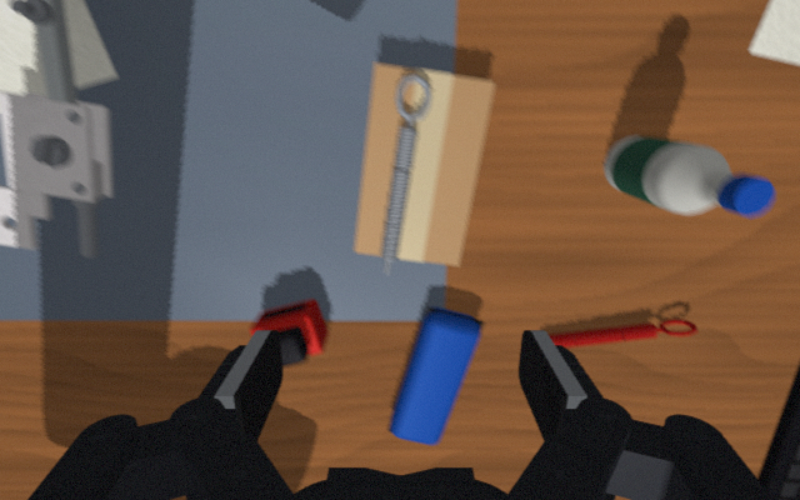

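The wrist view shows the steel spring from its hook at (388,270) to the eye centre at (413,97), on the carton. The bracket and screw are at (52,150) and the post at (30,5).

```bash
python3 - <<'E'
from h import *
f=dict(np.load("w1.npz"));b=dict(np.load("f_b.npz"))
pts={}
for n,u,v,z in [("hooktop",388,262,42),("coil0",392.5,250,42),("coil1",408,122,42),("eye",413,97,42),("eyefar",415,69,42),("screw",52,150,42),("post",30,5,46)]:
    pts[n]=plane(f,u/1.25,v/1.25,z)[:2];print(n,pts[n].round(1),"depth",pt(f,u/1.25,v/1.25).round(1))
d=pts["eye"]-pts["coil0"];print(np.degrees(np.arctan2(d[1],d[0])))
# two-view: side view eye (268,443),hook(72,438) in crop
for n,u,v in [("hook",70,440),("eye",268,443),("coil0",85,438),("post",272,243),("screw",160,243)]:
    u=270+u/2.8;v=130+v/2.8;k={"hook":"hooktop"}.get(n,n)
    o,dd=ray(b,u,v);w={"hooktop":(388,262),"coil0":(392.5,250),"eye":(413,97),"post":(30,5),"screw":(52,150)}[k]
    o2,d2=ray(f,w[0]/1.25,w[1]/1.25)
    A=np.stack([dd,-d2],1);t=np.linalg.lstsq(A,o2-o,rcond=None)[0]
    print("2view",n,(o+dd*t[0]).round(1),(o2+d2*t[1]).round(1))
P=cloud(f);
print("sprdepth",[P[int(v/1.25),int(u/1.25)].round(0).tolist() for u,v in [(393,245),(395,230),(397,215)]])
E
```

```text
hooktop [ 476.5 -250.6] depth [ 469.5 -250.1   23.7]
coil0 [ 488.3 -254.8] depth [ 490.4 -254.9   48. ]
coil1 [ 600.5 -268.3] depth [ 600.1 -268.4   33.3]
eye [ 620.  -272.2] depth [ 620.  -272.4   34.2]
eyefar [ 640.9 -273.5] depth [ 643.7 -274.9    0.8]
screw [577.7  31.9] depth [576.8  38.7  33.6]
post [684.9  16.2] depth [686.3  22.2  38.3]
-7.510015481142761
2view hook [ 467.7 -248.3   35.5] [ 473.2 -250.3   33.3]
2view eye [ 620.1 -272.3   39.7] [ 620.  -272.2   39.7]
2view coil0 [ 479.2 -252.1   39.7] [ 486.5 -254.7   37. ]
2view post [681.2  21.1  40.9] [685.8  20.1  41. ]
2view screw [574.1  38.5  36.5] [577.   37.4  35.2]
sprdepth [[495.0, -255.0, 49.0], [509.0, -257.0, 48.0], [523.0, -258.0, 48.0]]
```

```bash
python3 - <<'E'
from h import *
print(r.sense()["eef_pos"],r.sense()["tcp_rot"])
row([497,-256,80],-7.5);row([497,-256,36.5],-7.5)
E
```

```text
[ 535.13545295 -257.36245388  261.74177284] [-3.13961260e+00 -3.18031261e-03  2.39784456e-03]
turn [-0.1 -0.2  7.6] shift [-0.0387 -0.0011  0.1816]
turn [-0.1 -0.2  7.6] shift [-0.0388 -0.001   0.2251]
```

```bash
python3 -m creep '0 0 7.6 -0.033 -0.0065 0.06 60;0 0 7.6 -0.033 -0.0065 0.12 100;0 0 7.6 -0.033 -0.0065 0.165 100;0 0 7.6 -0.033 -0.0065 0.165 100;0 0 7.6 -0.033 -0.0065 0.165 100'
python3 - <<'E'
from h import *
f=grab("wrist");np.savez("w2.npz",**f);save(f,"w2.png",None,1.25)
print(r.sense()["eef_pos"],r.sense()["tcp_rot"]);row([497,-256,36.5],-7.5)
E
```

```text
clock: 1.82
eef_pos: [497.9, -256.8, 97.8]
tcp_rot: [3.141, -0.001, -0.132]
contact_force: [0.1, -0.2, 0.4]
opening: 0.607
grasp_force: 0.0
[ 498.39998029 -257.018682     98.4315056 ] [ 3.14051849e+00 -2.99419582e-03 -1.32408797e-01]
turn [ 0.1 -0.2 -0.1] shift [-0.0017 -0.0009  0.0619]
```

View pics/w2.png

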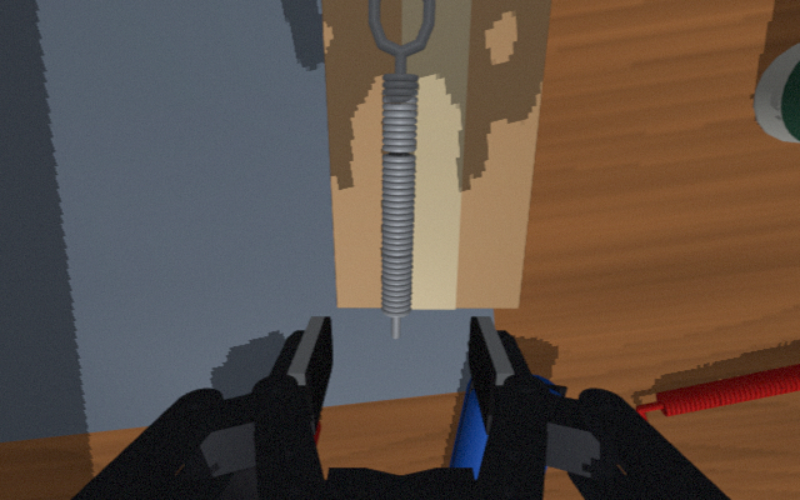

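The spring is centred between the pads: coil end at (396,313), hook wire at (396,335), and the eye-side coil end at (400,77).

```bash
python3 - <<'E'
from h import *
f=dict(np.load("w2.npz"))
a=plane(f,396.5/1.25,314/1.25,42)[:2];b=plane(f,400.5/1.25,77/1.25,42)[:2];k=plane(f,396/1.25,337/1.25,40)
d=(b-a)/np.linalg.norm(b-a);print(a,b,k,np.linalg.norm(b-a),np.degrees(np.arctan2(d[1],d[0])),"hookend",a+d*16.5,b-d*(83.5+16.5),pt(f,397/1.25,290/1.25))
E
```

```text
[ 477.4630878  -253.07404783] [ 592.30144562 -270.56999802] [ 462.55870682 -250.74435617   40.        ] 116.16349125635233 -8.662561372528511 hookend [ 493.77486427 -255.55919333] [ 493.44219425 -255.50851011] [ 494.33335688 -255.68341925   48.83358271]
```

```bash
python3 -m creep '0 0 1 -0.0035 0 0.03 100;0 0 1 -0.0035 0 0.0595 100;0 0 1 -0.0035 0 0.0595 100;0 0 1 -0.0035 0 0.0595 255;0 0 1 -0.0035 0 0.0595 255;0 0 1 -0.0035 0 0.0595 255;0 0 1 -0.0035 0 0.0595 255;0 0 1 -0.0035 0 0.0595 255' 50
python3 -c "
from h import *
s=r.sense();print(s['eef_pos'],s['tcp_rot'])"
```

```text
clock: 2.88
eef_pos: [494.7, -256.3, 38.7]
tcp_rot: [3.141, -0.003, -0.15]
contact_force: [-0.2, 0.8, 9.0]
opening: 0.167
grasp_force: 48.9
[ 494.71663655 -256.33081392   38.73567171] [ 3.14060919e+00 -2.78089891e-03 -1.49613700e-01]
```

```bash
python3 -m creep '0 0 0 0 0 -0.04 255;0 0 0 -0.01 -0.03 -0.09 255;0 0 0 -0.025 -0.085 -0.12 255;0 0 0 -0.044 -0.14 -0.14 255;0 0 0 -0.044 -0.16 -0.15 255;0 0 0 -0.044 -0.16 -0.15 255;0 0 0 -0.044 -0.16 -0.15 255'
python3 - <<'E'
from h import *
f=grab("wrist");np.savez("w3.npz",**f);save(f,"w3.png",None,1.25)
s=r.sense();print(s["eef_pos"],s["tcp_rot"],s["contact_force"])
E
```

```text
clock: 3.75
eef_pos: [473.9, -91.4, 186.9]
tcp_rot: [3.141, -0.0, -0.15]
contact_force: [-0.8, -0.7, -1.0]
opening: 0.166
grasp_force: 49.5
[473.69581233 -91.63135322 186.58494383] [ 3.14136766e+00  2.55531786e-04 -1.50277903e-01] [ 0.10710965 -0.29543836 -1.73173896]
```

View pics/w3.png

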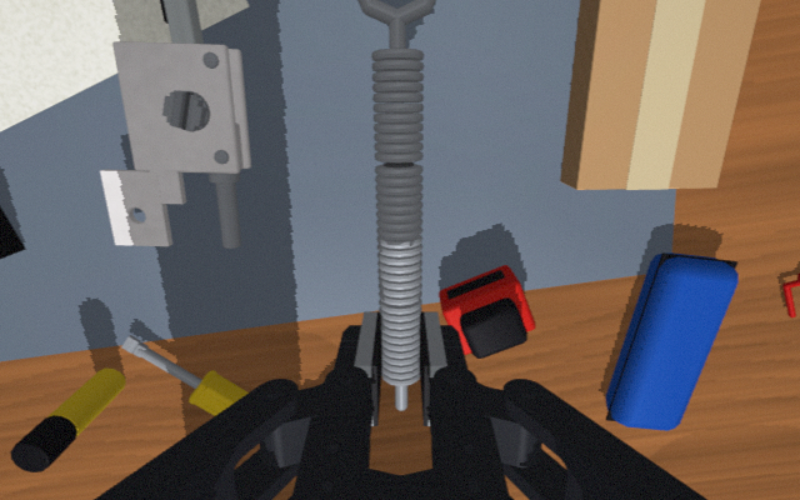

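The hole shows at (138,215) in the lug, and the slotted screw at (187,110). The spring hangs straight in the grip, with its hook wire at (401,398).

```bash
python3 - <<'E'
from h import *
f=dict(np.load("w3.npz"));b=dict(np.load("f_b.npz"));a=dict(np.load("f_a.npz"))
g=cv2.cvtColor(f["img"],cv2.COLOR_RGB2GRAY)
def blob(x0,y0,x1,y1,t):
    s=g[y0:y1,x0:x1];m=(s<t).astype(np.uint8);n,l,st,c=cv2.connectedComponentsWithStats(m)
    i=1+st[1:,4].argmax();return c[i]+[x0,y0],st[i]
print(g[166:180,100:122])
c,st=blob(103,164,119,181,130);print("hole",c,st,plane(f,*c,30))
c,st=blob(130,70,170,108,125);print("screw",c,st,plane(f,*c,42))
# depth heights
P=cloud(f);print(P[190,100],P[80,110],P[88,142])
# driver handle from a & b colour
E
```

```text
[[155 146 149 139 137 127 123 113 100 106 118 132 140 145 145 150 144 145
  147 145 148 151]
 [205 145 141 133 126 115 108  99  70  74  73  87 113 138 145 146 145 148
  146 146 148 144]
 [206 149 135 128 119 107 106  98  73  73  68  70  79 107 131 144 149 146
  146 148 148 148]
 [208 152 127 120 110 107 109 101  78  73  74  76  78  97 123 138 147 146
  144 151 147 147]
 [226 198 137 120 103 103 108 110 101  96 112 112 115 112 118 127 142 147
  145 147 143 147]
 [230 222 177 123 105 106 109 117 112 115 114 114 115 117 113 119 136 145
  147 145 148 146]
 [226 217 173 123 107 104 111 112 118 114 116 115 116 117 115 120 133 146
  144 147 146 143]
 [207 154 136 121 110 110 108 109 115 118 113 112 115 114 116 119 128 142
  145 147 143 143]
 [207 150 136 129 117 112 110 115 115 115 114 116 111 115 112 116 125 139
  145 144 144 144]
 [225 200 142 135 127 111 110 113 113 118 117 112 114 115 115 120 128 145
  144 145 146 145]
 [225 202 147 137 133 126 114 113 113 113 113 117 116 116 112 123 140 145
  146 147 148 145]
 [225 205 147 138 138 135 127 120 118 119 116 118 120 116 120 130 143 146
  144 147 148 146]
 [226 225 195 147 140 143 141 137 132 127 118 123 126 131 132 139 142 147
  145 149 145 148]
 [227 226 201 144 141 144 142 141 142 140 138 140 140 139 145 141 144 139
  146 147 148 145]]
hole [109.12676056 171.95774648] [  0   2  14  13 142] [509.26298225  97.94924765  30.        ]
screw [148.76953908  88.20541082] [  0   2  38  34 998] [573.58935276  33.2293206   42.        ]
[493.83278387 112.7117008   29.719243  ] [585.45687757  69.24373071  29.78950364] [574.71577933  39.90775071  39.41127563]
```

```bash
python3 - <<'E'
from h import *
f=dict(np.load("w3.npz"))
s=r.sense();tcp=np.array(s["eef_pos"]);yaw=s["tcp_rot"][2];z=tcp[2]+3.3;ax=np.array([np.cos(yaw),np.sin(yaw)])
for n,u,v,zz in [("coil0",400.5,384,z),("hook",401,408,z-2),("coil1",398,50,z)]:
    p=plane(f,u/1.25,v/1.25,zz);d=p[:2]-tcp[:2];print(n,p,"along",d@ax,"lat",d@[-ax[1],ax[0]])
row([536,85.6,90],-24)
E
```

```text
coil0 [453.63538776 -89.36298434 189.88494383] along -20.173937865538534 lat -0.7605012723296456
hook [440.49056035 -87.58645695 187.88494383] along -33.43658571996765 lat -0.9719465718134437
coil1 [ 572.600262   -106.59301083  189.88494383] along 100.029701393207 lat 0.014240517844477552
turn [ 0.   0.  15.4] shift [ 0.0351 -0.1846  0.0965]
```

```bash
python3 -m creep '0 0 8 0.01 -0.06 0.0 255;0 0 15.4 0.02 -0.12 0.03 255;0 0 15.4 0.035 -0.17 0.06 255;0 0 15.4 0.035 -0.185 0.0965 255;0 0 15.4 0.035 -0.185 0.0965 255;0 0 15.4 0.035 -0.185 0.0965 255;0 0 15.4 0.035 -0.185 0.0965 255'
python3 - <<'E'
from h import *
f=grab("wrist");np.savez("w4.npz",**f);b=grab("side");np.savez("b4.npz",**b)
im=np.hstack([cv2.resize(f["img"],(560,350))[:,:,::-1],np.zeros((350,2,3),np.uint8)])
s2=cv2.resize(b["img"][160:260,265:405],None,fx=4,fy=4,interpolation=cv2.INTER_CUBIC)[:,:,::-1]
cv2.imwrite("pics/c4.png",cv2.resize(np.vstack([cv2.resize(f["img"][:,:,::-1],(560,350)),cv2.resize(s2,(560,400))])[:750],None,fx=.8,fy=.8))
s=r.sense();print(s["eef_pos"],s["tcp_rot"])
E
```

```text
clock: 4.68
eef_pos: [536.9, 85.7, 91.6]
tcp_rot: [-3.141, -0.002, -0.42]
contact_force: [-0.0, 0.8, -0.5]
opening: 0.169
grasp_force: 49.5
[536.75892854  85.99354093  91.51123565] [-3.14055205e+00 -1.66969005e-03 -4.19843279e-01]
```

View pics/c4.png

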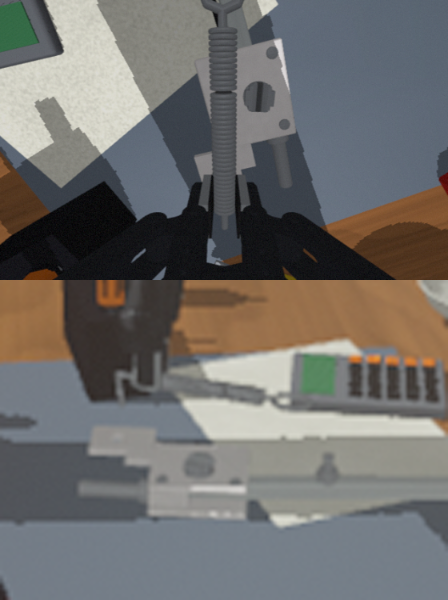

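The wrist half shows the spring over the bracket, with the lug under the fingers at (225,160) and the screw at (260,97). The side half shows the hook leg's tip at (121,400), the lug at (110,440) and the post at (327,465).

```bash
python3 - <<'E'
from h import *
b=dict(np.load("b4.npz"));a=dict(np.load("f_a.npz"))
cv=lambda x,y:(265+x/3.2,160+(y-280)/3.2)
s=r.sense();tcp=np.array(s["eef_pos"]);yaw=s["tcp_rot"][2];ax=np.array([np.cos(yaw),np.sin(yaw)]);lt=np.array([-ax[1],ax[0]])
for n,x,y,dz in [("tip",121.5,400,-29),("top",118,374,3.3)]:
    p=plane(b,*cv(x,y),tcp[2]+dz);d=p[:2]-tcp[:2];print(n,p,"along",d@ax,"lat",d@lt)
for n,x,y,z in [("lugBL",90,452,30),("lugTL",93,428,30),("lugTR",157,430,30),("screw",200,465,42),("posthead",327,457,46),("postneck",327,468,37.5)]:
    p=plane(b,*cv(x,y),z);print(n,p.round(1),pt(b,*cv(x,y)).round(1))
# lug corners from w3 (z=30)
f=dict(np.load("w3.npz"))
for n,u,v in [("TL",101,170),("BL",114,245),("BR",170,246),("TRin",166,172)]:
    print("w3 lug",n,plane(f,u/1.25,v/1.25,30).round(1))
save(a,"x.png",(250,190,370,300),5)
w=dict(np.load("w4.npz"));k=640/448
for n,u,v,z in [("screw",259.5,97,42)]: print(n,plane(w,u*k,v*k,z))
im=a["img"][190:300,250:370,::-1]; im=cv2.resize(im,None,fx=3.3,fy=3.3,interpolation=cv2.INTER_CUBIC)
im2=cv2.resize(b["img"][180:250,285:385,::-1],None,fx=4,fy=4,interpolation=cv2.INTER_CUBIC)
cv2.imwrite("pics/c5.png",np.vstack([im,cv2.resize(im2,(400,280))[:, :im.shape[1]]])[:600])
E
```

```text
tip [513.59794471 105.91194971  62.51123565] along -29.26860697527715 lat 8.747732630782767
top [509.85475568  93.96107382  94.81123565] along -27.815326309711192 lat -3.691032341904571
lugBL [483.5  74.1  30. ] [484.   83.8  24.2]
lugTL [488.7 115.5  30. ] [491.9 174.   -3.7]
lugTR [545.1 106.7  30. ] [550.7 161.3  -1.7]
screw [573.2  24.1  42. ] [573.2  24.4  41.8]
posthead [680.9  20.4  46. ] [682.7  28.   41.4]
postneck [680.6  16.5  37.5] [681.6  20.4  35.1]
w3 lug TL [544.5 111.1  30. ]
w3 lug BL [489.5 122.8  30. ]
w3 lug BR [482.4  81.5  30. ]
w3 lug TRin [536.2  66.1  30. ]
screw [574.74598337  36.4944996   42.        ]
```

View pics/c5.png

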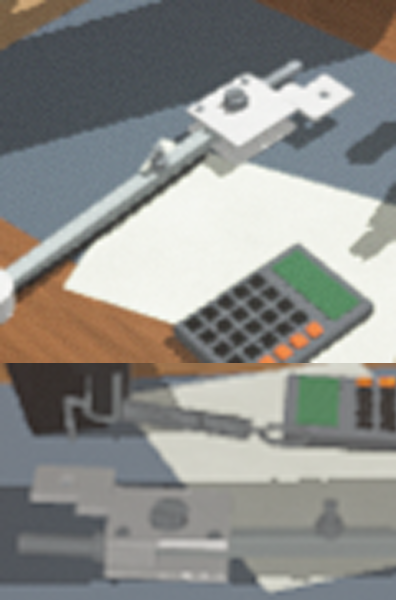

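The scene half (top) shows the hole at (323,94), the screw at (235,98) and the post head at (162,150). The side half shows the hole faintly at (70,476), the screw at (168,512) and the post at (330,515).

```bash
python3 - <<'E'
from h import *
b=dict(np.load("b4.npz"));a=dict(np.load("f_a.npz"));w1=dict(np.load("w1.npz"));w3=dict(np.load("w3.npz"));w4=dict(np.load("w4.npz"))
A=lambda x,y:(250+x/3.3,190+y/3.3);B=lambda x,y:(285+x/4,180+(y-363)/4)
for n,pa,pb,z in [("hole",(323,94),(70,476),30),("screw",(235,97),(168,513),42),("post",(162,148),(330,503),46)]:
    print(n,"scene",plane(a,*A(*pa),z).round(1),"side",plane(b,*B(*pb),z).round(1),"depthA",pt(a,*A(*pa)).round(1))
# depth-based plate outline from each view: points with z 27..33 in region
for n,f in [("scene",a),("w3",w3),("w1",w1),("side",dict(np.load("f_b.npz")))]:
    P=cloud(f);C=f["img"].astype(int);br=C.min(-1)
    m=(P[...,2]>26)&(P[...,2]<34)&(P[...,0]>470)&(P[...,0]<630)&(P[...,1]>-20)&(P[...,1]<140)
    q=P[m][:,:2].astype(np.float32);print(n,len(q),np.median(P[m][:,2]).round(1),cv2.minAreaRect(q),q.min(0),q.max(0))
E
```

```text
hole scene [510.  104.5  30. ] side [511.7 102.   30. ] depthA [506.4 102.3  26.3]
screw scene [578.3  44.2  42. ] side [572.   25.8  42. ] depthA [570.6  38.6  33.7]
post scene [682.8  35.1  46. ] side [682.1  22.   46. ] depthA [682.8  35.1  46. ]
scene 466 28.7 ((548.7542114257812, 68.34169006347656), (99.37675476074219, 144.02755737304688), 78.88418579101562) [482.85104     7.1648326] [621.7512  127.01446]
w3 11316 29.2 ((549.6638793945312, 61.946533203125), (99.15535736083984, 140.8118438720703), 79.37454986572266) [482.5871      1.2938132] [622.5421  122.11722]
w1 6365 29.0 ((548.363525390625, 54.6551513671875), (86.50483703613281, 147.14950561523438), 74.8313980102539) [4.831300e+02 2.505022e-01] [622.5454  115.05337]
side 552 28.5 ((548.9426879882812, 59.567874908447266), (101.40729522705078, 139.2340087890625), 79.90596771240234) [483.54715    -1.9761089] [619.4172  120.91859]
```

```bash
python3 -m creep '0 0 0 -0.02 0.055 -0.01 255;0 0 0 -0.02 0.055 -0.01 255;0 0 0 -0.02 0.055 -0.01 255;0 0 0 -0.02 0.055 -0.01 255'
python3 - <<'E'
from h import *
f=grab("wrist");np.savez("w5.npz",**f)
save(f,"w5.png",None,1.25)
s=r.sense();print(s["eef_pos"],s["tcp_rot"])
E
```

```text
clock: 5.28
eef_pos: [496.4, 44.9, 100.7]
tcp_rot: [-3.141, -0.001, -0.418]
contact_force: [-0.1, 0.0, -0.7]
opening: 0.163
grasp_force: 49.6
[496.23048764  45.00140352 100.51416946] [-3.14108451e+00 -8.05915964e-04 -4.18225337e-01]
```

View pics/w5.png

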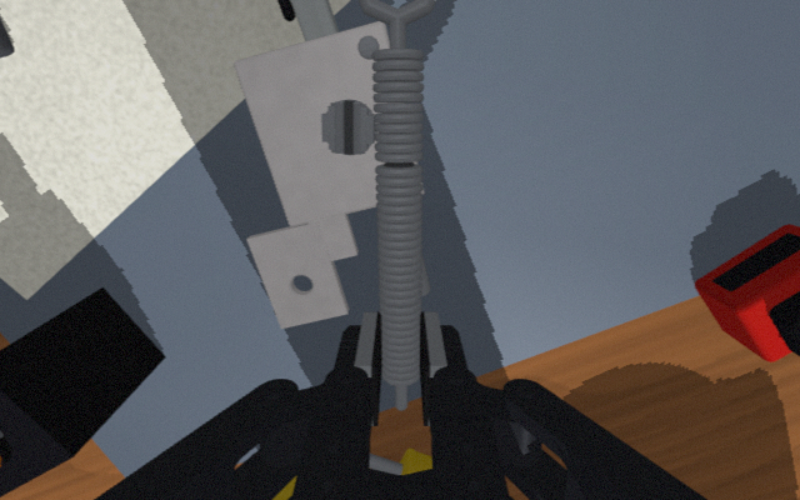

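The hole is clear at (302,284), and the screw head is at about (349,127) with its slot running roughly vertically.

```bash
python3 - <<'E'
from h import *
f=dict(np.load("w5.npz"));g=cv2.cvtColor(f["img"],cv2.COLOR_RGB2GRAY)
s=r.sense();tcp=np.array(s["eef_pos"]);yaw=s["tcp_rot"][2];ax=np.array([np.cos(yaw),np.sin(yaw)]);lt=np.array([-ax[1],ax[0]])
def rel(p): d=p[:2]-tcp[:2];return "along %.1f lat %.1f"%(d@ax,d@lt)
def blob(x0,y0,x1,y1,t):
    q=g[y0:y1,x0:x1];m=(q<t).astype(np.uint8);n,l,st,c=cv2.connectedComponentsWithStats(m)
    i=1+st[1:,4].argmax();return c[i]+[x0,y0],st[i],(l==i)
c,st,_=blob(228,215,256,240,110);p=plane(f,*c,30);print("hole",c,st,p,rel(p))
c,st,m=blob(268,82,290,124,55);vy,vx=np.nonzero(m)
print("slot",c,st);p=plane(f,*c,42);
print(g[95:110:3,255:305])
cov=np.cov(np.stack([vx,vy]));w,V=np.linalg.eigh(cov);d=V[:,1]
e1=plane(f,*(c+d*12),42);e2=plane(f,*(c-d*12),42);print("screw",p,rel(p),"slot yaw",np.degrees(np.arctan2(*(e1-e2)[[1,0]])),st)
for n,u,v,z in [("coil0",400.5,384,tcp[2]+3.3),("hooktop",402,408,tcp[2]),("headL",322,127,40)]:
    q=plane(f,u/1.25,v/1.25,z);print(n,q,rel(q))
E
```

```text
hole [241.24257426 226.84653465] [  5   5  18  15 202] [509.59422021  98.02772983  30.        ] along -9.3 lat 53.9
slot [278.47222222 101.8452381 ] [  7   0   8  41 252]
[[134 129 110  92  90  88  92  91  90  89  93  90  87  83  87  82  83  85
   81  71  53  43  48  50  44  49  50  60  79  77  82  81  87  84  87  92
   95  90  90  92  88  88  88  90  78  70  72  74  77  81]
 [139 135 118  88  89  94  93  90  90  91  86  90  83  82  87  84  86  85
   82  73  57  48  42  45  47  48  47  60  76  76  82  84  82  85  89  91
   93  87  92  93  88  91  91  85  75  92  91  86  81  67]
 [141 132 115  90  88  88  90  91  87  89  92  90  85  82  81  85  84  80
   83  73  56  49  47  48  51  44  48  57  78  79  83  83  82  81  91  89
   89  88  88  92  88  90  88  82  74  75  81  82  83  83]
 [138 135 119  88  87  89  89  91  95  90  87  91  89  86  84  83  82  83
   83  78  59  48  46  46  46  43  47  65  80  81  80  81  85  86  92  87
   93  88  89  90  88  94  90  83  72  63  71  76  78  81]
 [138 131 117  89  86  88  90  93  87  88  90  89  86  85  85  85  81  82
   80  75  59  48  44  47  48  46  48  61  78  81  84  81  84  88  89  91
   90  86  87  90  89  90  93  81  69  74  77  80  75  75]]
screw [573.78089749  35.97467818  42.        ] along 74.5 lat 23.2 slot yaw 153.69640868537542 [  7   0   8  41 252]
coil0 [477.86900323  52.32268403 103.81416946] along -19.8 lat -0.8
hooktop [464.52899573  57.58313253 100.51416946] along -34.1 lat -1.4
headL [578.84622041  47.26588357  40.        ] along 74.6 lat 35.6
```

```bash
python3 -c "
from h import *
row([535.6,88.3,70],-22);row([535.6,88.3,50],-22)
rowat([0,0,0],-22,[0.93,-.375,0],-22)"
```

```text
turn [-0. -0. -2.] shift [ 0.0184 -0.0555  0.0306]
turn [-0. -0. -2.] shift [ 0.0184 -0.0555  0.0506]
turn [0. 0. 0.] shift [ 0.001 -0.    -0.   ]
```

```bash
python3 -m creep '0 0 -2 0.0185 -0.0555 0.0 255;0 0 -2 0.0185 -0.0555 0.02 255;0 0 -2 0.0185 -0.0555 0.03 255;0 0 -2 0.0185 -0.0555 0.04 255;0 0 -2 0.0188 -0.0555 0.046 255;0 0 -2 0.019 -0.0555 0.05 255;0 0 -2 0.019 -0.0555 0.05 255' 
python3 -c "
from h import *
s=r.sense();print(s['eef_pos'],s['tcp_rot'],s['contact_force'],s['wrist_torque'])"
```

```text
clock: 6.2
eef_pos: [535.3, 87.5, 50.3]
tcp_rot: [3.142, 0.0, -0.384]
contact_force: [0.5, 0.1, -1.2]
opening: 0.165
grasp_force: 49.6
[535.27690565  87.47539221  50.2503486 ] [ 3.14150262e+00  1.46839072e-04 -3.83893524e-01] [ 0.52958253  0.12377951 -1.17766004] [-0.01179016  0.02792479 -0.03640905]
```

```bash
python3 -m creep '0 0 0 0.0005 0 0.005 255;0 0 0 0.001 0 0.01 255;0 0 0 0.001 0 0.0145 255;0 0 0 0.001 0 0.0145 255;0 0 0 0.001 0 0.0145 255' 
python3 -c "
from h import *
s=r.sense();print(s['eef_pos'],s['contact_force'],s['wrist_torque'])"
```

```text
clock: 6.82
eef_pos: [536.3, 87.3, 35.8]
tcp_rot: [3.142, -0.0, -0.384]
contact_force: [0.4, -0.2, -0.9]
opening: 0.165
grasp_force: 49.6
[536.3367674   87.26173745  35.78645756] [ 0.37251233 -0.15963387 -0.92852341] [ 0.06451468  0.04285824 -0.01267133]
```

```bash
python3 -m creep '0 0 0 0 0 0 140;0 0 0 0 0 0 130;0 0 0 0 0 -0.03 130;0 0 0 0 0 -0.07 130;0 0 0 0.04 0 -0.09 130;0 0 0 0.06 0 -0.09 130;0 0 0 0.06 0 -0.09 130;0 0 0 0.06 0 -0.09 130' 
python3 - <<'E'
from h import *
f=grab("wrist");np.savez("w6.npz",**f);save(f,"w6.png",None,1.25)
s=r.sense();print(s["eef_pos"],s["tcp_rot"])
E
```

```text
clock: 7.82
eef_pos: [590.7, 64.9, 125.2]
tcp_rot: [3.141, 0.002, -0.384]
contact_force: [0.0, 0.2, -0.7]
opening: 0.488
grasp_force: 0.0
[590.58330536  65.03588075 125.21493832] [ 3.14083827e+00  1.59126166e-03 -3.83414564e-01]
```

View pics/w6.png

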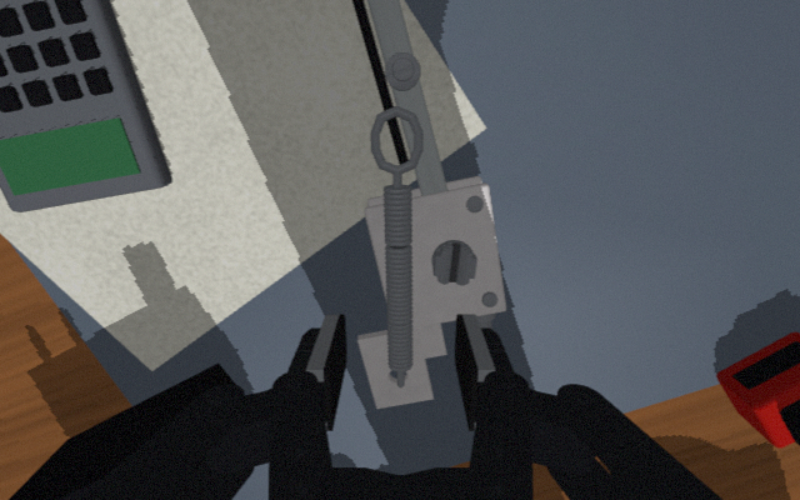

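The hook is down in the hole at (397,378), and the spring lies on the bracket: eye centre (397,140), eye-side coil from (397,186) to (398,245). The post head is at (403,70) and the screw at (454,263).

```bash
cat >> h.py <<'E'
def frame():
    s=r.sense();tcp=np.array(s["eef_pos"]);yaw=s["tcp_rot"][2];ax=np.array([np.cos(yaw),np.sin(yaw)]);return tcp,ax,np.array([-ax[1],ax[0]]),yaw
E
python3 - <<'E'
from h import *
f=dict(np.load("w6.npz"));tcp,ax,lt,yaw=frame()
P={}
for n,u,v,z in [("post",403,70,46),("eye",397,140,38),("coil1",397,186,38),("gap",398,245,38),("coil0",399,370,38),("screw",454,263,42),("leg",398,378,36),("hole",397,376,30)]:
    p=plane(f,u/1.25,v/1.25,z);d=p[:2]-tcp[:2];P[n]=p;print(n,p.round(1),"dep",pt(f,u/1.25,v/1.25).round(1),"along %.1f lat %.1f"%(d@ax,d@lt))
d=P["post"]-np.array([509.6,98,0]);print(np.hypot(*d[:2]),np.degrees(np.arctan2(d[1],d[0])))
d=P["coil1"]-P["coil0"];print(np.hypot(*d[:2]),np.degrees(np.arctan2(d[1],d[0])))
E
```

```text
post [682.4  25.4  46. ] dep [682.3  25.5  46.3] along 99.9 lat -2.4
eye [652.2  40.9  38. ] dep [650.   42.    9.3] along 66.1 lat 0.7
coil1 [629.4  50.2  38. ] dep [629.6  50.1  39.5] along 41.5 lat 0.8
gap [597.4  62.7  38. ] dep [599.7  61.7  45.3] along 7.2 lat 0.3
coil0 [518.3  94.1  38. ] dep [522.8  92.3  44.8] along -77.9 lat -0.1
screw [576.4  36.4  42. ] dep [573.1  36.5  34. ] along -2.5 lat -31.9
leg [511.5  97.6  36. ] dep [514.   96.6  39.7] along -85.5 lat 0.6
hole [509.1  99.3  30. ] dep [514.9  96.9  38.5] along -88.3 lat 1.3
187.3811560705566 -22.78151912581389
119.40180225721708 -21.5608910929872
```

```bash
python3 -m creep '0 0 0 0.027 -0.0006 0.03 130;0 0 0 0.027 -0.0006 0.065 130;0 0 0 0.027 -0.0006 0.08 130;0 0 0 0.027 -0.0006 0.0885 130;0 0 0 0.027 -0.0006 0.0885 130;0 0 0 0.027 -0.0006 0.0885 255;0 0 0 0.027 -0.0006 0.0885 255;0 0 0 0.027 -0.0006 0.0885 255' 80
python3 -m creep '0 0 0 0 0 0 255' 80
python3 -c "
from h import *
s=r.sense();print(s['eef_pos'],s['tcp_rot'],s['contact_force'],s['wrist_torque'])"
```

```text
clock: 8.88
eef_pos: [617.9, 55.4, 38.7]
tcp_rot: [-3.141, -0.002, -0.384]
contact_force: [-1.1, -0.1, 6.2]
opening: 0.142
grasp_force: 78.3
clock: 9.0
eef_pos: [617.9, 55.4, 38.7]
tcp_rot: [-3.141, -0.002, -0.384]
contact_force: [-1.6, 0.6, 5.6]
opening: 0.142
grasp_force: 78.3
[617.9174614   55.40398222  38.69133917] [-3.14067833e+00 -1.56097030e-03 -3.83658004e-01] [-1.61870977  0.60459414  5.60437688] [0.01662252 0.17412837 0.00212804]
```

```bash
python3 -m creep '0 2.5 0 0.004 0 -0.009 255;0 5 0.4 0.008 0.0006 -0.017 255;0 5 0.8 0.014 0.001 -0.017 255;0 5 0.8 0.02 0.0015 -0.017 255;0 5 0.8 0.02 0.0015 -0.017 255' 80
python3 - <<'E'
from h import *
f=grab("wrist");np.savez("w7.npz",**f)
s=r.sense();print(s["eef_pos"],s["tcp_rot"],s["contact_force"],s["wrist_torque"])
E
```

```text
clock: 9.62
eef_pos: [632.9, 46.5, 53.8]
tcp_rot: [3.141, -0.084, -0.398]
contact_force: [-6.6, 3.0, -2.8]
opening: 0.138
grasp_force: 78.4
[632.71230354  46.58895373  53.70103802] [ 3.14060951 -0.08406785 -0.39802051] [-5.90517339  2.43830615 -3.30463161] [ 0.51863107  1.06910578 -0.07564938]
```

```bash
python3 -m creep '0 0 0 0.008 0.0004 0 255;0 0 0 0.0155 0.0008 0 255;0 0 0 0.0155 0.0008 0 255;0 0 0 0.0155 0.0008 0 255' 80
cat > eye.py <<'E'
from h import *
f=grab("wrist");np.savez("w8.npz",**f)
s=r.sense();print(s["eef_pos"],s["tcp_rot"],s["contact_force"],s["wrist_torque"])
tcp=np.array(s["eef_pos"]);yaw=s["tcp_rot"][2];ax=np.array([np.cos(yaw),np.sin(yaw)]);lt=np.array([-ax[1],ax[0]])
P=cloud(f);d=P[...,:2]-tcp[:2];al=d@ax;la=d@lt;z=P[...,2]
m=(al>12)&(al<75)&(abs(la)<20)&(z>32)
# coarse height map, 2mm cells: rows along, cols lateral
for a in range(14,72,2):
    print(a," ".join("%3d"%(z[m&(al>=a)&(al<a+2)&(la>=l)&(la<l+2)].max()) if (m&(al>=a)&(al<a+2)&(la>=l)&(la<l+2)).any() else "  ." for l in range(-16,16,2)))
E
python3 eye.py
```

```text
clock: 10.18
eef_pos: [644.9, 40.3, 54.2]
tcp_rot: [3.14, -0.081, -0.398]
contact_force: [-9.5, 5.1, -4.0]
opening: 0.142
grasp_force: 78.4
[644.93505556  40.30229943  54.26074848] [ 3.13968125 -0.08084681 -0.39823429] [-8.96832341  4.7531837  -3.96337843] [ 0.92265678  1.66144675 -0.12322422]
14   .   .   .   .   .   .  57  57  57   .   .   .   .   .   .   .
16   .   .   .   .   .   .  57  57  57   .   .   .   .   .   .   .
18   .   .   .   .   .   .  57  58  58   .   .   .   .   .   .   .
20   .   .   .  56  57  58  58  59  57  57  57  56   .   .   .   .
22   .   .  56  57  58  58  58  57  58  58  58  58  57   .   .   .
24   .  56  58  58  58  57  57   .  56  58  58  58  58   .   .   .
26   .  57  59  58  58   .   .   .   .   .  56  58  59  57   .   .
28   .  58  59  58   .   .   .   .   .   .   .  59  58  58   .   .
30  58  58  59  58   .   .   .   .   .   .   .  58  58  59  57   .
32  58  59  58   .   .   .   .  32   .   .  32  57  59  59  59   .
34  58  59  59  59   .   .  32  45  45  44   .  32  59  59  58   .
36  58  60  59   .  32  32  45  46  46  45  45  32  59  59  58   .
3
[... 437 characters left out ...]
61  61  61  60  59   .   .   .
52   .   .   .   .  58  61  61  61  61  60  59   .   .   .   .   .
54   .   .   .   .   .   .  58  59   .   .   .   .   .   .   .   .
56   .   .   .   .   .   .   .   .   .   .   .   .   .   .   .   .
58   .   .   .   .   .   .   .   .   .   .   .   .   .   .   .   .
60   .   .   .   .   .   .   .   .   .   .   .   .   .   .   .   .
62   .   .   .   .   .   .   .   .   .   .   .   .   .   .   .   .
64   .   .   .   .   .   .   .   .   .   .   .   .   .   .   .   .
66   .   .   .   .   .   .   .   .   .   .   .   .   .   .   .   .
68   .   .   .   .   .   .   .   .   .   .   .   .   .   .   .   .
70   .   .   .   .   .   .   .   .   .   .   .   .   .   .   .   .
```

```bash
python3 -m creep '0 0 0 0.003 -0.0014 0 255;0 0 0 0.003 -0.0014 0 255;0 -1 0 0.003 -0.0014 0.005 255;0 -3 0 0.003 -0.0014 0.01 255;0 -4.5 0 0.002 -0.0014 0.014 255;0 -5 0 0.002 -0.0014 0.016 255;0 -5 0 0.002 -0.0014 0.016 255' 80
python3 eye.py
```

```text
clock: 11.1
eef_pos: [648.5, 40.2, 38.6]
tcp_rot: [3.139, 0.007, -0.398]
contact_force: [-11.4, 3.7, -1.8]
opening: 0.142
grasp_force: 78.6
[648.4602172   40.2731861   38.66122851] [ 3.13932598  0.00696607 -0.39795653] [-10.27787383   4.33388564  -0.74499246] [ 0.710465    1.79322082 -0.06335953]
14 120 119  98 117 121 118  40  40 117   .   . 121  96  96 120  96
16 122 123 123 123 122   .  40  40  39   .   . 123 123 123 123 123
18 124 124 124 124 123   .  39  40  40   .   . 124 124 124 124 124
20 124   . 124  38  38  39  40  40  40  39  39 119   . 118 119   .
22   .   .  38  39  40  41  40  40  40  40  40  40  39   .   .   .
24   .  37  40  40  40  40  39  37  40  40  40  40  40  38   .   .
26   .  38  40  40  39  37   .   .   .  37  39  41  40  39   .   .
28   .  39  40  40  37   .   .   .   .   .   .  40  40  39   .   .
30  38  39  41  39  32   .   .   .   .   .   .  38  41  40  38   .
32  39  39  40  38   .   .  45  46  46  46   .  32  39  40  38   .
34  39  40  39  39  32  46  46  46  46  46  45  32  41  39  39   .
36  38  40  40  38  32  45  46  46  46  46  46  32  40  40  39   
[... 440 characters left out ...]
40  40  40  40  39   .   .   .
52   .   .   .   .  38  40  40  40  40  40  39   .   .   .   .   .
54   .   .   .   .   .   .  37  38  39   .   .   .   .   .   .   .
56   .   .   .   .   .   .   .   .   .   .   .   .   .   .   .   .
58   .   .   .   .   .   .   .   .   .   .   .   .   .   .   .   .
60   .   .   .   .   .   .   .   .   .   .   .   .   .   .   .   .
62   .   .   .   .   .   .   .   .   .   .   .   .   .   .   .   .
64   .   .   .   .   .   .   .   .   .   .   .   .   .   .   .   .
66   .   .   .   .   .   .   .   .   .   .   .   .   .   .   .   .
68   .   .   .   .   .   .   .   .   .   .   .   .   .   .   .   .
70   .   .   .   .   .   .   .   .   .   .   .   .   .   .   .   .
```

```bash
python3 -m creep '0 0 0 -0.003 0 0 255;0 0 0 -0.006 0 0 255;0 0 0 -0.009 0 0 255;0 0 0 -0.009 0 0 255;0 0 0 -0.009 0 0 140;0 0 0 -0.009 0 0 130;0 0 0 -0.009 0 -0.03 130;0 0 0 -0.009 0 -0.07 130' 80
python3 eye.py
```

```text
clock: 12.15
eef_pos: [644.3, 42.9, 110.2]
tcp_rot: [-3.142, 0.0, -0.398]
contact_force: [0.3, -0.1, -0.4]
opening: 0.489
grasp_force: 0.0
[647.67804113  43.14522155 116.4546933 ] [-3.13795294 -0.00695985 -0.39773699] [2.45472685 1.4965767  4.37416989] [-0.05664142 -0.09695757  0.03816487]
14 196 196  39  40  41  42  41  42  40  40  40   . 196 196 196 196
16 196  40  41  41  42  41  41  41  41  41  41  41   . 196 195 195
18  39  42  41  41  40  39   .  39  40  41  42  41  39   .   .   .
20  40  41  41  39   .   .   .   .   .  41  41  41  40   .   .   .
22  40  41  41   .   .   .   .   .   .   .  40  42  41   .   .   .
24  41  41  41   .   .   .   .   .   .   .  39  42  41  40   .   .
26  41  42  39   .   .   .   .   .   .   .   .  41  42  41   .   .
28  41  41  39   .   .   .   .   .   .   .   .  41  42  41   .   .
30  41  42  39   .   .   .   .  32   .   .   .  41  41  40   .   .
32  41  41  39  32   .   .   .   .  32   .   .  41  41  40   .   .
34  42  41  40  32   .  46  46  46  45   .  38  41  42  41   .   .
36  41  42  41   .  45  46  46  46  45  45  40  42  41  39   .   .
38  4
[... 433 characters left out ...]
 .   .   .   .   .   .   .   .
52   .   .   .   .   .   .   .   .   .   .   .   .   .   .   .   .
54   .   .   .   .   .   .   .   .   .   .   .   .   .   .   .   .
56   .   .   .   .   .   .   .   .   .   .   .   .   .   .   .   .
58   .   .   .   .   .   .   .   .   .   .   .   .   .   .   .   .
60   .   .   .   .   .   .   .   .   .   .   .   .   .   .   .   .
62   .   .   .   .   .   .   .   .   .   .   .   .   .   .   .   .
64   .   .   .   .   .   .   .   .   .   .   .   .   .   .   .   .
66   .   .   .   .   .   .   .   .   .   .   .   .   .   .   .   .
68   .   .   .   .   .   .   .   .   .   .   .   .   .   .   .   .
70   .   .   .   .   .   .   .   .   .   .   .   .   .   .   .   .
```

```bash
python3 -m creep '0 0 0 0 0 -0.05 60;0 0 0 -0.04 -0.02 -0.08 60;0 0 0 -0.09 -0.035 -0.11 0;0 0 0 -0.14 -0.055 -0.14 0;0 0 0 -0.19 -0.075 -0.16 0;0 0 0 -0.24 -0.09 -0.16 0;0 0 0 -0.266 -0.102 -0.16 0;0 0 0 -0.266 -0.102 -0.16 0' 80
python3 - <<'E'
from h import *
f=grab("wrist");np.savez("w9.npz",**f)
s=r.sense();print(s["eef_pos"],s["tcp_rot"],s["qpos"])
P=cloud(f);C=f["img"].astype(int);R,G,B=C[...,0],C[...,1],C[...,2]
m=(R>90)&(R-B>60)&(G<R*.65)&(P[...,2]>100)
n,l,st,c=cv2.connectedComponentsWithStats(m.astype(np.uint8))
for i in range(1,n):
    if st[i,4]>30:
        q=P[l==i];t=q[q[:,2]>np.percentile(q[:,2],90)-6];print("orange",st[i],c[i],q.min(0).round(),q.max(0).round(),"top",cv2.minAreaRect(t[:,:2].astype(np.float32)),len(t),np.median(t[:,2]))
m=(R>90)&(R-B>60)&(G>R*.7)&(P[...,2]>20)
n,l,st,c=cv2.connectedComponentsWithStats(m.astype(np.uint8))
for i in range(1,n):
    if st[i,4]>30: q=P[l==i];print("yellow",st[i],np.percentile(q,3,0).round(),np.percentile(q,97,0).round())
m=(abs(P[...,2]-85)<4)&(P[...,0]>430)&(P[...,0]<640)&(P[...,1]>150)
print("block",m.sum(),cv2.minAreaRect(P[m][:,:2].astype(np.float32)))
E
```

```text
clock: 13.2
eef_pos: [438.0, 241.2, 270.7]
tcp_rot: [-3.139, -0.001, -0.395]
contact_force: [-0.2, 0.4, 0.3]
opening: 1.004
grasp_force: 0.0
[438.85557372 240.4991263  270.5531529 ] [-3.13978984e+00 -1.69456843e-03 -3.95796948e-01] [ 4.98451864e-01  1.16953519e-01  1.85059839e+00 -2.09002061e-04
  1.17157405e+00  2.46512461e+00]
orange [274  88  11   5  37] [278.81081081  89.56756757] [522. 240. 100.] [526. 242. 155.] top ((523.3858642578125, 240.376220703125), (2.826411247253418, 0.10546386241912842), 15.105297088623047) 8 150.2162121534824
orange [248  94  29  28 543] [262.07918969 107.893186  ] [507. 208. 162.] [525. 262. 413.] top ((513.6967163085938, 235.0726776123047), (53.77672576904297, 16.36124038696289), 82.40443420410156) 543 164.30601308561654
orange [278  95  11  15  93] [283.13978495 101.02150538] [510. 240. 100.] [519. 242. 156.] top ((514.2015991210938, 241.1166229248047), (0.29348552227020264, 9.03722095489502), 82.37173461914062) 21 151.26192973558807
orange [283 108   7   9  31] [285.74193548 112.29032258] [504. 242. 103.] [508. 244. 159.] top ((506.27215576171875, 242.21868896484375), (0.7748346924781799, 3.4066972732543945), 71.24132537841797) 8 152.8878836694785
orange [186 158  20  16 158] [196.35443038 164.48734177] [490. 336. 100.] [499. 342. 135.] top ((494.5946960449219, 338.8076477050781), (8.78508472442627, 5.475376605987549), 14.812870025634766) 58 127.97548068496783
yellow [ 444  178   63   40 1167] [289.  56.  21.] [349. 112.  25.]
yellow [367 194  26  24 279] [359. 186.  22.] [370. 210.  60.]
block 8332 ((524.544921875, 348.9271240234375), (266.8741149902344, 110.03282165527344), 75.33878326416016)
```

```bash
python3 - <<'E'
from h import *
f=dict(np.load("w9.npz"));P=cloud(f);z=P[...,2]
C=f["img"].astype(int);R,G,B=C[...,0],C[...,1],C[...,2]
m=((z>160)&(z<168)&(P[...,0]>480)&(P[...,0]<550)&(P[...,1]>205)&(P[...,1]<300)).astype(np.uint8)
n,l,st,c=cv2.connectedComponentsWithStats(m)
for i in range(1,n):
    if st[i,4]>20:
        print(st[i],cv2.minAreaRect(P[l==i][:,:2].astype(np.float32)))
        cs,_=cv2.findContours((l==i).astype(np.uint8),0,1);rc=cv2.minAreaRect(max(cs,key=cv2.contourArea));bx=cv2.boxPoints(rc)
        q=np.array([plane(f,*u,165) for u in bx]);print(rc,q.round(1).tolist(),q.mean(0),[np.degrees(np.arctan2(*(q[k+1]-q[k])[[1,0]])).round(1) for k in range(3)])
# block outline: dark
mb=((z>80)&(z<89)&(C.max(-1)<70)&(P[...,0]>440)&(P[...,0]<620)&(P[...,1]>180)&(P[...,1]<420)).astype(np.uint8)
n,l,st,c=cv2.connectedComponentsWithStats(mb);i=1+st[1:,4].argmax();print("block",st[i],cv2.minAreaRect(P[l==i][:,:2].astype(np.float32)),np.median(z[l==i]))
mp=((z>92)&(z<160)&(P[...,0]>440)&(P[...,0]<620)&(P[...,1]>180)&(P[...,1]<420));q=P[mp];print("tall",np.percentile(q[q[:,1]>285],[5,50,95],0).round())
# yellow decoys
w=dict(np.load("w3.npz"));
E
```

```text
[ 244   88   39   40 1126] ((515.8469848632812, 252.87301635742188), (24.683927536010742, 24.49197769165039), 82.33788299560547)
((263.3207702636719, 107.62262725830078), (35.164302825927734, 33.79069519042969), 74.05460357666016) [[529.4, 262.1, 165.0], [526.1, 238.3, 165.0], [502.4, 241.7, 165.0], [505.5, 266.4, 165.0]] [515.86255507 252.14267429 165.        ] [np.float64(-97.7), np.float64(171.7), np.float64(82.8)]
block [ 157   55  162  132 7255] ((511.6090087890625, 297.6472473144531), (59.26401138305664, 150.36724853515625), 6.749123573303223) 84.25581919764448
tall [[492. 322.  96.]
 [515. 338. 125.]
 [523. 357. 144.]]
```

```bash
python3 -c "
from h import *
row([515.9,252.6,230],82.3);row([515.9,252.6,106],82.3)"
```

```text
turn [   0.    -0.2 -105. ] shift [ 0.0664 -0.0408  0.0407]
turn [   0.    -0.2 -105. ] shift [ 0.0661 -0.0406  0.1647]
```

```bash
python3 -m creep '0 0 -105 0.066 -0.041 0.03 60;0 0 -105 0.066 -0.041 0.04 60;0 0 -105 0.066 -0.041 0.04 60;0 0 -105 0.066 -0.041 0.04 60;0 0 -105 0.066 -0.041 0.04 60;0 0 -105 0.066 -0.041 0.04 60;0 0 -105 0.066 -0.041 0.04 60;0 0 -105 0.066 -0.041 0.04 60' 
python3 -c "
from h import *
s=r.sense();print(s['eef_pos'],s['tcp_rot']);row([515.9,252.6,230],82.3)"
```

```text
clock: 14.25
eef_pos: [516.7, 251.2, 229.9]
tcp_rot: [3.141, -0.001, 1.107]
contact_force: [0.8, -0.1, 0.4]
opening: 0.764
grasp_force: 0.0
[516.74818922 251.16859797 229.91180366] [ 3.14070222e+00 -8.21916924e-04  1.10725095e+00]
turn [  0.1  -0.  -18.9] shift [ 0.0009 -0.0014 -0.0001]
```

```bash
python3 -m creep '0 0 -9 0.0009 -0.0014 0 80;0 0 -18.9 0.0009 -0.0014 0.01 80;0 0 -18.9 0.0009 -0.0014 0.01 80;0 0 -18.9 0.0009 -0.0014 0.01 80' 
python3 - <<'E'
from h import *
f=grab("wrist");P=cloud(f);z=P[...,2]
m=((z>158)&(z<170)&(P[...,0]>490)&(P[...,0]<545)&(P[...,1]>225)&(P[...,1]<285)).astype(np.uint8)
n,l,st,c=cv2.connectedComponentsWithStats(m);i=1+st[1:,4].argmax();print(st[i],cv2.minAreaRect(P[l==i][:,:2].astype(np.float32)),np.median(z[l==i]))
print(f["img"][l==i].mean(0))
s=r.sense();print(s['eef_pos'],s['tcp_rot']);row([515.9,252.6,106],82.3)
E
```

```text
clock: 14.75
eef_pos: [515.3, 253.2, 220.1]
tcp_rot: [3.141, -0.001, 1.428]
contact_force: [0.1, -2.0, 0.4]
opening: 0.686
grasp_force: 0.0
[ 302  199   38   36 1325] ((516.354248046875, 254.08514404296875), (23.73322868347168, 24.231523513793945), 81.30225372314453) 163.9876781259856
[27.87698113 27.17811321 30.45660377]
[515.16371044 253.40056222 220.24032429] [ 3.14091107e+00 -7.44261709e-04  1.42856252e+00]
turn [ 0.  -0.  -0.4] shift [-0.0008  0.0008  0.1142]
```

```bash
python3 -m creep '0 0 -0.4 0 0.0009 0.05 80;0 0 -0.4 0 0.0009 0.1 80;0 0 -0.4 0 0.0009 0.114 80;0 0 -0.4 0 0.0009 0.114 80;0 0 -0.4 0 0.0009 0.114 255;0 0 -0.4 0 0.0009 0.114 255;0 0 -0.4 0 0.0009 0.114 255;0 0 -0.4 0 0.0009 0.114 255' 60
python3 -c "
from h import *
s=r.sense();print(s['eef_pos'],s['tcp_rot'],s['contact_force'],s['wrist_torque'])"
```

```text
clock: 15.8
eef_pos: [516.5, 254.2, 107.8]
tcp_rot: [3.139, -0.002, 1.439]
contact_force: [-0.9, -0.4, 7.3]
opening: 0.279
grasp_force: 58.5
[516.53859958 254.24788189 107.75716106] [ 3.13895075e+00 -2.21306248e-03  1.43921854e+00] [-0.94865809 -0.4370781   7.25432398] [-0.09564608  0.09104706  0.04726583]
```

```bash
python3 -m creep '0 0 0 0 0 -0.04 255;0 0 0 0 0 -0.09 255;0 0 0 0 0 -0.11 255;0 0 0 0 0 -0.11 255;0 0 0 0 0 -0.11 255' 60
cat > blade.py <<'E'
from h import *
f=grab("wrist");np.savez("wb.npz",**f)
s=r.sense();print(s["eef_pos"],s["tcp_rot"],s["contact_force"],s["qpos"][5])
T=np.eye(4);R=Ro.from_euler("xyz",s["tcp_rot"]);P=R.inv().apply((cloud(f)-s["eef_pos"]).reshape(-1,3)).reshape(400,640,3)
# tool-frame coords; blade edge expected at z=+95
for a in range(24,106,4):
    m=(P[...,2]>=a)&(P[...,2]<a+4)&(abs(P[...,0])<14)&(abs(P[...,1])<14)
    if m.any():
        q=P[m];print(a,len(q),"x",np.percentile(q[:,0],[5,50,95]).round(1),"y",np.percentile(q[:,1],[2,50,98]).round(1))
E
python3 blade.py
```

```text
clock: 16.42
eef_pos: [514.9, 253.3, 215.1]
tcp_rot: [-3.141, 0.0, 1.439]
contact_force: [-1.0, -0.5, -1.9]
opening: 0.273
grasp_force: 59.4
[514.65515326 253.27378828 214.74001573] [-3.14010296e+00  4.81118142e-04  1.43922827e+00] [-0.61203029  0.57211108 -0.98433899] 0.5858064835623172
36 14 x [3.1 3.5 3.9] y [-2.   0.5  3. ]
40 33 x [1.7 3.1 3.7] y [-3.1  0.8  4.4]
44 38 x [0.5 3.  3.5] y [-3.5  0.2  4.6]
48 32 x [1.2 3.  3.5] y [-3.6  0.8  4.5]
52 36 x [0.9 2.9 3.7] y [-3.6  0.1  4.6]
56 32 x [0.6 3.  3.7] y [-3.7  0.8  4.6]
60 29 x [0.3 2.9 3.7] y [-3.8  0.8  4.7]
64 26 x [-0.3  2.5  3.8] y [-3.9 -0.2  4.5]
68 26 x [0.4 2.9 3.5] y [-3.3  0.8  4.8]
72 30 x [-0.2  2.9  3.7] y [-4.4  0.4  4.9]
76 51 x [-2.2  1.3  3.5] y [-4.8  1.5  6.4]
80 19 x [0.6 1.4 2.8] y [-4.9  2.2  7. ]
84 28 x [-2.2  0.3  0.7] y [-6.5 -2.5  7.3]
88 37 x [0.1 0.5 0.9] y [-5.8  0.   6.9]
92 21 x [0.1 0.5 0.8] y [-5.6  0.8  7.2]
```

```bash
python3 -m creep '0 0 4 -0.05 0.02 0 255;0 0 10 -0.1 0.04 0 255;0 0 18.5 -0.15 0.06 0.01 255;0 0 18.5 -0.19 0.08 0.03 255;0 0 18.5 -0.207 0.088 0.05 255;0 0 18.5 -0.207 0.088 0.055 255;0 0 18.5 -0.207 0.088 0.055 255;0 0 18.5 -0.207 0.088 0.055 255' 60
cat > slot.py <<'E'
from h import *
f=grab("wrist");np.savez("ws.npz",**f);g=cv2.cvtColor(f["img"],cv2.COLOR_RGB2GRAY)
s=r.sense();print(s["eef_pos"],s["tcp_rot"],s["contact_force"],s["qpos"][5])
Rt=Ro.from_euler("xyz",s["tcp_rot"]);W=cloud(f);P=Rt.inv().apply((W-s["eef_pos"]).reshape(-1,3)).reshape(400,640,3)
m=(P[...,2]>86)&(P[...,2]<97)&(abs(P[...,0])<14)&(abs(P[...,1])<14)
if m.any(): q=P[m];print("blade x",np.percentile(q[:,0],[5,50,95]).round(1),"y",np.percentile(q[:,1],[2,98]).round(1),"z",q[:,2].max())
# screw head top points by depth
h=(W[...,2]>38.5)&(W[...,2]<45)&(np.hypot(W[...,0]-574,W[...,1]-36)<20)
q=P[h];print("head",h.sum(),"x",np.percentile(q[:,0],[1,50,99]).round(1),"y",np.percentile(q[:,1],[1,99]).round(1))
# slot: deeper pixels within head
c=W[h][:,:2].mean(0);d=(W[...,2]<38)&(W[...,2]>30.5)&(np.hypot(W[...,0]-c[0],W[...,1]-c[1])<11.5)
# lower-depth map in tool frame at plane z=42
K=np.zeros((400,640,2))
v,u=np.mgrid[:400,:640];o,_=ray(f,0,0);T=np.array(f["world_from_camera"]);k=f["K"]
D=np.stack([(u-k[0,2])/k[0,0],-(v-k[1,2])/k[1,1],-np.ones_like(u)],-1)@T[:3,:3].T
p42=o+D*((42-o[2])/D[...,2])[...,None];L=Rt.inv().apply((p42-s["eef_pos"]).reshape(-1,3)).reshape(400,640,3)
print("rows tool x -24..24, cols tool y -18..18 step2 (p42 grid): gray / world z")
for a in range(-24,25,2):
    A=[];Bz=[]
    for b in range(-18,19,2):
        mm=(abs(L[...,0]-a)<=1)&(abs(L[...,1]-b)<=1)
        A.append("%3d"%np.median(g[mm]) if mm.any() else " . ");Bz.append("%3d"%np.median(W[mm][:,2]) if mm.any() else " . ")
    print("%4d"%a," ".join(A)," | "," ".join(Bz))
E
python3 slot.py
```

```text
clock: 17.48
eef_pos: [575.6, 38.1, 161.3]
tcp_rot: [3.141, -0.001, 1.118]
contact_force: [-0.5, -0.4, -1.3]
opening: 0.271
grasp_force: 59.5
[575.75756882  38.06049979 161.46494495] [ 3.14086412e+00 -1.22429057e-03  1.11781800e+00] [ 0.39840694 -0.06257497 -0.45610571] 0.5154990285310701
blade x [-0.   0.4  0.9] y [-6.6  7.2] z 96.19103838081257
head 398 x [-10.4   2.7   9.8] y [-12.5   9.7]
rows tool x -24..24, cols tool y -18..18 step2 (p42 grid): gray / world z
 -24 146 146 146 147 145 145 133  77  77  76  77  76 107 116 112 113 112 112 113  |   29  29  29  29  29  29  30 103 107 108 108 106  50   0   0   0   0   0   0
 -22 146 148 149 146 146 146 135  76  76  78  79  76 128 137 123 118 114 113 114  |   29  30  29  29  29  29  30 101 104 105 104 102  63  29  14  15   0   0   0
 -20 146 146 146 145 144 144 125  75  77  78  78  79 124 148 146 145 145 129 119  |   29  29  29  29  29  29  28  97 101 101 100  99  60  29  29  29  29  29  15
 -18 147 145 145 144 145 139  89  78  77  78  78  77  93 145 146 146 147 145 145  |   29  29  29  29  29  29  83  93  97  98  97  95  86  29  28  2
[... 2694 characters left out ...]
  29  29  29  29  29  29  29  29  28  29  29  28  29  28
  18 145 146 147 148 147 149 147 146 145 146 147 146 147 148 147 148 146 145 144  |   29  29  29  28  29  29  29  28  28  29  29  29  29  29  29  29  29  29  29
  20 148 147 148 148 147 147 147 147 146 146 145 148 146 147 148 146 147 144 144  |   29  29  29  29  28  29  29  29  29  28  29  29  29  29  29  29  29  28  29
  22 117  95 138 109 142 115 147 136 145 142 144 146 145 146 147 148 145 145 144  |   35  41  29  41  28  35  30  30  29  29  29  28  29  29  29  29  29  28  29
  24  90  86 102  88 125  86 113  90 105  96 105 115 103 129  96 139 104 134  96  |   42  43  42  44  30  44  40  43  36  41  43  30  42  29  43  29  42  29  41
```

```bash
python3 -m creep '0 0 0 0 -0.0015 0.01 255;0 0 0 0 -0.0015 0.02 255;0 0 0 0 -0.0015 0.026 255;0 0 0 0 -0.0015 0.03 255;0 0 0 0 -0.0015 0.033 255;0 0 0 0 -0.0015 0.033 255' 80
python3 -c "
from h import *
s=r.sense();print(s['eef_pos'],s['tcp_rot'],s['contact_force'],s['wrist_torque'],s['qpos'][5])"
```

```text
clock: 18.27
eef_pos: [574.3, 37.6, 128.6]
tcp_rot: [-3.142, -0.001, 1.116]
contact_force: [-2.4, 0.2, 7.2]
opening: 0.27
grasp_force: 81.5
[574.32407131  37.59136548 128.64700924] [-3.14157259e+00 -7.49997192e-04  1.11621623e+00] [-2.44464243  0.22293711  7.20992456] [ 0.06078515  0.77452712 -0.03175483] 0.5164325162017186
```

```bash
python3 -m creep '0 0 8 0 0.0002 0 255;0 0 16 0 0.0003 0 255;0 0 24 0 0.0005 0 255;0 0 32 0 0.0006 0 255;0 0 40 -0.0001 0.0008 0 255;0 0 48 -0.0002 0.0009 0 255;0 0 55 -0.0003 0.001 0 255;0 0 55 -0.0003 0.001 0 255' 80
python3 -c "
from h import *
s=r.sense();print(s['eef_pos'],s['tcp_rot'],s['contact_force'],s['wrist_torque'],s['qpos'][5])"
```

```text
clock: 19.27
eef_pos: [574.4, 36.5, 128.6]
tcp_rot: [-3.141, 0.001, 0.155]
contact_force: [-4.4, -0.8, 9.3]
opening: 0.272
grasp_force: 81.8
[574.39534946  36.52405478 128.62630189] [-3.14143140e+00  9.93084939e-04  1.54901669e-01] [-4.40009613 -0.78922352  9.2663735 ] [-0.4080061   1.28226217  0.14638621] 1.4766985329828162
```

```bash
python3 -m creep '0 0 5 -0.0001 0.0001 0 255;0 0 9 -0.0001 0.0001 0 255;0 0 9 -0.0001 0.0001 0 255' 80
python3 slot.py | awk 'NR<=4'
python3 -c "
from h import *
s=r.sense();print(s['wrist_torque'])"
python3 -m creep '0 0 4 -0.0001 0.0001 0 255;0 0 4 -0.0001 0.0001 0 255' 80
python3 -c "
from h import *
s=r.sense();print(s['eef_pos'],s['tcp_rot'],s['contact_force'],s['wrist_torque'])"
```

```text
clock: 19.65
eef_pos: [574.2, 36.4, 128.6]
tcp_rot: [-3.142, 0.001, -0.001]
contact_force: [-5.9, -1.1, 9.9]
opening: 0.268
grasp_force: 81.9
[574.22492007  36.42452302 128.637362  ] [-3.14158731e+00  1.15971448e-03 -6.30403245e-04] [-4.40630718 -1.14683293 10.33094062] 1.6320634688042077
blade x [-8.6  4.2 11.6] y [-11.5  11.6] z 96.9311501185103
head 498 x [-11.    4.4  12. ] y [-11.5  11.3]
rows tool x -24..24, cols tool y -18..18 step2 (p42 grid): gray / world z
[-0.40460887  1.30958743  0.086143  ]
clock: 19.95
eef_pos: [574.1, 36.4, 128.6]
tcp_rot: [3.142, 0.001, -0.071]
contact_force: [-5.6, -1.6, 9.6]
opening: 0.27
grasp_force: 81.8
[574.10391932  36.35821963 128.60324871] [ 3.14156074e+00  1.20889425e-03 -7.11689271e-02] [-5.63241797 -1.57407063  9.63293516] [-0.27208134  1.295154    0.08566637]
```

```bash
cat > sang.py <<'E'
from h import *
def meas(f):
    g=cv2.cvtColor(f["img"],cv2.COLOR_RGB2GRAY);v,u=np.mgrid[:400,:640];o,_=ray(f,0,0);T=np.array(f["world_from_camera"]);k=f["K"]
    D=np.stack([(u-k[0,2])/k[0,0],-(v-k[1,2])/k[1,1],-np.ones_like(u)],-1)@T[:3,:3].T
    p=o+D*((42-o[2])/D[...,2])[...,None];W=cloud(f)
    c=np.array([574,36.3]);m=(np.hypot(p[...,0]-c[0],p[...,1]-c[1])<11)&(W[...,2]<36.5)&(W[...,2]>31)
    q=p[m][:,:2];w,V=np.linalg.eigh(np.cov(q.T));d=V[:,1];e=(q-q.mean(0))@V
    return m.sum(),q.mean(0).round(1),np.degrees(np.arctan2(d[1],d[0]))%180,np.sqrt(w).round(1)
print("before",meas(dict(np.load("w5.npz"))));
f=grab("wrist");np.savez("wt.npz",**f);print("now",meas(f))
# bracket edge angle in w5 and w3
for n in ("w3","w5"):
    f=dict(np.load(n+".npz"));P=cloud(f);m=(abs(P[...,2]-30)<3)&(P[...,0]>470)&(P[...,0]<640)&(P[...,1]>-20)&(P[...,1]<140)&(f["img"].min(-1)>110)
    cs,_=cv2.findContours(m.astype(np.uint8),0,2);cc=max(cs,key=cv2.contourArea);ap=cv2.approxPolyDP(cc,4,True)[:,0]
    q=np.array([plane(f,*map(float,x),30)[:2] for x in ap]);d=np.roll(q,-1,0)-q
    print(n,[(int(np.hypot(*x)),round(float(np.degrees(np.arctan2(x[1],x[0]))%90),1)) for x in d if np.hypot(*x)>25])
E
python3 sang.py
```

```text
before (np.int64(317), array([574. ,  35.9]), np.float64(153.9835922443339), array([1.4, 6.4]))
now (np.int64(67), array([575.2,  37.5]), np.float64(100.37626551843921), array([1.3, 8.4]))
w3 [(82, 79.7), (26, 81.4), (54, 79.9), (39, 78.5), (30, 79.5), (44, 86.0), (76, 79.6), (71, 77.9)]
w5 [(69, 80.2), (81, 80.2), (55, 79.6), (38, 80.3), (32, 79.6)]
```

```bash
python3 -m creep '0 0 3 0 0.0001 0 255;0 0 5 0 0.0001 0 255;0 0 5 0 0.0001 0 255' 80
python3 sang.py | sed -n 2p; python3 slot.py | sed -n '2,$p' | cut -d'|' -f2 | tail -25
python3 -c "
from h import *
s=r.sense();print(s['eef_pos'],s['tcp_rot'],s['contact_force'],s['wrist_torque'])"
```

```text
clock: 20.38
eef_pos: [574.0, 36.3, 128.6]
tcp_rot: [3.141, 0.001, -0.158]
contact_force: [-5.5, -1.4, 10.0]
opening: 0.272
grasp_force: 81.9
now (np.int64(70), array([575.2,  37.2]), np.float64(95.17332134382114), array([1.3, 8.5]))
   28 112 116 118 118 118 119 118 118 118 119 118 118 119 118 118 117 116 111
   29 110 113 114 116 115 115 115 115 116 115 115 115 115 115 115 114 113 111
   29  69 111 111 112 111 112 112 112 112 112 112 112 113 113 112 111 111  29
   29  29 108 109 109 110 110 109 109 109 110 110 110 110 110 110 109 108  29
   30  29  29  29  29  29  28  83  87  89  88  86  80  29  29  29  29  29  29
   29  28  29  29  29  29  29  78  83  85  84  82  29  29  29  29  29  29  29
   29  29  29  29  28  29  29  74  79  80  81  78  29  29  29  29  29  29  29
   29  29  29  29  29  39  41  69  74  76  77  74  41  30  29  29  29  29  29
   28  29  29  29  29  41  41  54  71  72  73  70  41  40  29  29  29  29  29
   29  29  29  29  38  39  40  50  66  68  68  67  41  41  41  29  29  29  29
   29  29  29  29  37  38  38  51  62  64  64  60  50  41  41  38  30  29  29
   29  2
[... 550 characters left out ...]
9  29  29  34  36  37  39  41  41  36  36  33  29  29  28  29  29
   29  29  29  29  29  28  31  33  33  35  36  34  32  29  29  28  28  29  29
   29  29  29  28  29  29  29  29  30  31  29  29  28  29  29  29  29  29  29
   30  28  29  29  28  29  29  29  29  29  29  29  29  29  29  29  29  29  29
   29  29  29  29  29  29  29  28  29  29  29  29  29  29  29  29  29  29  28
   29  29  29  29  30  29  29  29  29  29  29  28  29  29  29  28  29  29  29
   29  28  29  29  29  29  29  29  29  29  29  29  29  29  29  29  29  29  28
[574.03594915  36.29349377 128.60449802] [ 3.14152642e+00  1.35329995e-03 -1.57536399e-01] [-5.73148607 -1.34804648  9.65040471] [-0.28353302  1.39020066  0.11236814]
```

```bash
python3 -m creep '0 0 3 0 0.0001 0 255;0 0 6 0 0.0001 0 255;0 0 6 0 0.0001 0 255' 80
python3 sang.py | sed -n 2p
python3 -c "
from h import *
s=r.sense();print(s['eef_pos'],s['tcp_rot'],s['contact_force'],s['wrist_torque'])"
python3 -m creep '0 0 1.5 0 0 0 255;0 0 2.5 0 0 0 255;0 0 2.5 0 0 0 255' 80
python3 sang.py | sed -n 2p
python3 -c "
from h import *
s=r.sense();print(s['eef_pos'],s['tcp_rot'],s['contact_force'],s['wrist_torque'])"
```

```text
clock: 20.85
eef_pos: [573.9, 36.2, 128.6]
tcp_rot: [3.141, 0.002, -0.263]
contact_force: [-5.5, -1.3, 10.7]
opening: 0.269
grasp_force: 81.9
now (np.int64(70), array([575.3,  37.1]), np.float64(90.01730521562192), array([1.2, 8.4]))
[573.91796732  36.22984325 128.5861574 ] [ 3.14135198e+00  1.55568948e-03 -2.62420734e-01] [-5.09698917 -0.86185471 10.27043396] [-0.22833613  1.46716288  0.11015341]
clock: 21.28
eef_pos: [573.9, 36.2, 128.6]
tcp_rot: [3.141, 0.002, -0.306]
contact_force: [-5.7, -0.5, 10.2]
opening: 0.271
grasp_force: 82.0
now (np.int64(68), array([575.2,  37. ]), np.float64(86.78485256788402), array([1.3, 8.6]))
[573.86081652  36.20307219 128.59655218] [ 3.14127203e+00  1.64757354e-03 -3.05959224e-01] [-5.21771892 -0.42738963  9.82892756] [-0.25540413  1.49298507  0.12462264]
```

```bash
python3 -m creep '0 0 1.5 0 0 0 255;0 0 2 0 0 0 255;0 0 2 0 0 0 255' 80
python3 sang.py | sed -n 2p
python3 -c "
from h import *
s=r.sense();print(s['tcp_rot'],s['contact_force'],s['wrist_torque'])"
```

```text
clock: 21.7
eef_pos: [573.9, 36.2, 128.6]
tcp_rot: [3.141, 0.002, -0.341]
contact_force: [-5.1, -0.5, 10.7]
opening: 0.266
grasp_force: 82.0
now (np.int64(66), array([575.3,  37.2]), np.float64(85.24602938608909), array([1.2, 8.6]))
[ 3.14117054e+00  1.66778589e-03 -3.40787835e-01] [-6.36068595 -0.64768614  9.48675957] [-0.25597639  1.55809751  0.08687894]
```

```bash
python3 -m creep '0 0 -2 0 0 0 255;0 0 -6 0 0 0 255;0 0 -6 0 0 -0.01 255;0 0 -6 0 0 -0.03 255;0 0 -6 0 0 -0.07 255;0 0 -6 0 0 -0.1 255;0 0 -6 0 0 -0.1 255;0 0 -6 0 0 -0.1 255' 80
python3 sang.py | sed -n 2p; python3 blade.py
```

```text
clock: 22.75
eef_pos: [574.5, 36.4, 227.3]
tcp_rot: [-3.141, 0.0, -0.237]
contact_force: [0.5, -0.2, -0.9]
opening: 0.271
grasp_force: 80.4
now (np.int64(93), array([574.5,  36.3]), np.float64(85.40478597801999), array([1.3, 6.4]))
[574.02159628  36.3453265  226.58166467] [-3.14154579e+00  1.76223495e-03 -2.36726830e-01] [-1.12785461  0.14796282 -0.95693436] 1.8675392001965745
36 12 x [4.6 5.2 5.7] y [-1.4  1.   3. ]
40 32 x [3.5 4.9 5.4] y [-3.1  0.7  4. ]
44 41 x [2.3 4.6 5.3] y [-3.5  0.7  5. ]
48 36 x [2.6 4.7 5.4] y [-3.6  0.4  4.5]
52 28 x [2.5 4.7 5.3] y [-3.7 -0.5  4.5]
56 29 x [2.6 4.7 5.3] y [-3.4  1.4  4.6]
60 33 x [2.2 4.7 5.4] y [-3.8  0.1  4.7]
64 30 x [2.3 4.6 5.3] y [-3.5  0.4  4.8]
68 23 x [3.1 4.8 5.4] y [-3.   0.7  4.5]
72 34 x [1.9 4.5 5.4] y [-4.4  0.1  4.9]
76 48 x [-0.4  3.1  5.3] y [-4.9  1.8  6.4]
80 20 x [2.3 3.3 4.8] y [-5.9 -1.   6.2]
84 22 x [-0.5  2.   2.6] y [-6.5  3.3  7.3]
88 31 x [1.9 2.2 2.6] y [-5.9 -0.7  7. ]
92 31 x [1.9 2.1 2.4] y [-5.5  0.8  7. ]
```

```bash
python3 -c "
from h import *
row([516.3,252.5,215],82.4)"
```

```text
turn [ -0.1   0.1 -96. ] shift [-0.1068 -0.1966  0.0118]
```

```bash
python3 -m creep '0 0 -96 -0.02 -0.04 0 255;0 0 -96 -0.05 -0.09 0 255;0 0 -96 -0.08 -0.14 0 255;0 0 -96 -0.107 -0.197 0.005 255;0 0 -96 -0.107 -0.197 0.01 255;0 0 -96 -0.107 -0.197 0.01 255;0 0 -96 -0.107 -0.197 0.01 255;0 0 -96 -0.107 -0.197 0.01 255' 80
python3 -c "
from h import *
row([516.3,252.5,215],82.4)"
```

```text
clock: 23.85
eef_pos: [516.2, 252.8, 216.6]
tcp_rot: [-3.14, 0.001, 1.27]
contact_force: [1.0, -0.7, -0.7]
opening: 0.274
grasp_force: 80.4
turn [-0.1  0.  -9.6] shift [-0.0003  0.0002  0.0016]
```

```bash
python3 -m creep '0 0 -9.6 0 0 0 255;0 0 -9.6 0 0 0.015 255;0 0 -9.6 0 0 0.022 255;0 0 -9.6 0 0 0.022 255' 80
python3 - <<'E'
from h import *
f=grab("wrist");s=r.sense();print(s["eef_pos"],s["tcp_rot"])
Rt=Ro.from_euler("xyz",s["tcp_rot"]);W=cloud(f);P=Rt.inv().apply((W-s["eef_pos"]).reshape(-1,3)).reshape(400,640,3)
m=(P[...,2]>84)&(P[...,2]<97)&(abs(P[...,0])<10)&(abs(P[...,1])<14)&(W[...,2]>89);q=P[m];print("blade",np.percentile(q,[3,50,97],0).round(1).tolist())
v,u=np.mgrid[:400,:640];o,_=ray(f,0,0);T=np.array(f["world_from_camera"]);k=f["K"]
D=np.stack([(u-k[0,2])/k[0,0],-(v-k[1,2])/k[1,1],-np.ones_like(u)],-1)@T[:3,:3].T
p=o+D*((85-o[2])/D[...,2])[...,None];L=Rt.inv().apply((p-s["eef_pos"]).reshape(-1,3)).reshape(400,640,3)
for a in range(-14,17,2):
    print("%4d"%a," ".join("%3d"%np.median(W[mm][:,2]) if (mm:=(abs(L[...,0]-a)<=1)&(abs(L[...,1]-b)<=1)).any() else " . " for b in range(-16,17,2)))
E
```

```text
clock: 24.35
eef_pos: [516.1, 252.6, 194.5]
tcp_rot: [-3.14, 0.001, 1.429]
contact_force: [-0.8, -0.2, -0.9]
opening: 0.268
grasp_force: 80.4
[516.50439765 252.82435248 195.20904428] [-3.14061337e+00  1.56492679e-04  1.42958803e+00]
blade [[-2.3, -7.1, 84.8], [-0.1, -0.7, 91.2], [0.7, 6.6, 95.8]]
 -14  84  85  84  84  84 116 125 128 129 128 124 116  84  84  85  84  84
 -12  84  84  84  84  84 116 121 124 125 123 119 115  84  83  84  85  84
 -10  84  84  83  84 108 113 115 119 120 118 115 113  85  84  83  84  84
  -8  84  84  84  85 107 108 108 115 115 115 108 108  84  84  84  84  84
  -6  84  84  84  84  84 102 101 102 101 102 101 101  82  84  84  84  84
  -4  84  84  84  83  81  75  72  69  68  69  71  74  79  83  84  84  84
  -2  84  83  84  83  78  69  65  63  62  63  64  68  73  82  84  84  84
   0  84  84  84  83  70  63  58  56  55  55  57  62  68  79  83  84  84
   2  84  84  85  82  66  58  54  50  49  50  52  56  63  78  84  84  84
   4  84  84  84  83  61  51  46  44  41  43  45  49  56  74  84  84  84
   6  84  84  83  84  68  45  38  34  34  34  37  42  49  83  83  85  83
   8  83  84  84  84  83  42  30  26  27  27  30  34  82  83  84  84  84
  10  84  84  84  84  84  83  54  19  17  18  23  83  83  84  83  84  84
  12  84  84  84  84  84  83  84  84  83  84  83  84  84  83  84  84  83
  14  84  83  83  84  84  84  84  84  84  84  84  84  84  84  83  84  84
  16  85  84  84  84  84  84  84  84  84  84  83  84  84  84  84  84  84
```

```bash
python3 -m creep '0 0 0 0.0018 0.0005 0 255;0 0 0 0.0018 0.0005 0.015 255;0 0 0 0.0018 0.0005 0.03 255;0 0 0 0.0018 0.0005 0.05 255;0 0 0 0.0018 0.0005 0.065 255;0 0 0 0.0018 0.0005 0.078 255;0 0 0 0.0018 0.0005 0.0855 255;0 0 0 0.0018 0.0005 0.0855 255' 80
python3 -c "
from h import *
s=r.sense();print(s['eef_pos'],s['tcp_rot'],s['contact_force'],s['wrist_torque'])"
```

```text
clock: 25.4
eef_pos: [517.4, 254.7, 110.0]
tcp_rot: [-3.141, -0.0, 1.431]
contact_force: [0.2, 0.2, -1.8]
opening: 0.268
grasp_force: 80.4
[517.4168841  254.6777629  109.98526384] [-3.14109088e+00 -1.51499966e-04  1.43131646e+00] [ 0.16296742  0.16238597 -1.76754601] [-0.00523681 -0.03972505  0.023822  ]
```

```bash
python3 -m creep '0 0 0 0 0 0.0015 255;0 0 0 0 0 0.003 255;0 0 0 0 0 0.003 255;0 0 0 0 0 0.003 120;0 0 0 0 0 0.003 80;0 0 0 0 0 0.003 80' 40
python3 -m creep '0 0 0 0 0 -0.03 80;0 0 0 0 0 -0.08 80;0 0 0 0 0 -0.12 80;0 0 0 -0.05 0 -0.14 80;0 0 0 -0.08 0 -0.15 80;0 0 0 -0.08 0 -0.15 80'
python3 - <<'E'
from h import *
f=grab("wrist");np.savez("wf.npz",**f);P=cloud(f);z=P[...,2];C=f["img"].astype(int)
m=((z>150)&(z<175)&(P[...,0]>490)&(P[...,0]<545)&(P[...,1]>225)&(P[...,1]<285)).astype(np.uint8)
n,l,st,c=cv2.connectedComponentsWithStats(m);i=1+st[1:,4].argmax();print(st[i],cv2.minAreaRect(P[l==i][:,:2].astype(np.float32)),np.median(z[l==i]),np.ptp(np.percentile(z[l==i],[3,97])))
s=r.sense();print(s["eef_pos"],s["contact_force"])
E
python3 sang.py | sed -n 2p
```

```text
clock: 26.15
eef_pos: [517.6, 254.8, 107.5]
tcp_rot: [3.141, -0.001, 1.431]
contact_force: [-0.9, -1.1, 0.1]
opening: 0.684
grasp_force: 0.0
clock: 26.9
eef_pos: [506.6, 174.1, 258.5]
tcp_rot: [3.14, -0.001, 1.429]
contact_force: [-0.8, 0.1, 1.5]
opening: 0.682
grasp_force: 0.0
[ 302   67   37   38 1339] ((518.7872924804688, 253.8208465576172), (23.838581085205078, 24.638595581054688), 82.0227279663086) 163.94017125458188 4.49864904363173
[506.63380117 175.05838787 257.84727599] [ 0.08932289 -0.0844668  -0.29575735]
now (np.int64(0), array([nan, nan]), np.float64(nan), array([nan, nan]))
  avg = a.mean(axis, **keepdims_kw)
  ret = um.true_divide(
sang.py:7: RuntimeWarning: Degrees of freedom <= 0 for slice
  q=p[m][:,:2];w,V=np.linalg.eigh(np.cov(q.T));d=V[:,1];e=(q-q.mean(0))@V
  c *= np.true_divide(1, fact)
  c *= np.true_divide(1, fact)
sang.py:7: RuntimeWarning: Mean of empty slice.
  q=p[m][:,:2];w,V=np.linalg.eigh(np.cov(q.T));d=V[:,1];e=(q-q.mean(0))@V
sang.py:8: RuntimeWarning: Mean of empty slice.
  return m.sum(),q.mean(0).round(1),np.degrees(np.arctan2(d[1],d[0]))%180,np.sqrt(w).round(1)
```

```bash
python3 - <<'E'
from h import *
f=dict(np.load("wb.npz"));W=cloud(f);ax=np.array([.922,-.387]);lt=np.array([.387,.922])
d=W[...,:2]-np.array([682.4,25.4]);al=d@ax;la=d@lt;z=W[...,2]
for a in range(-60,16,4): print(a," ".join("%3d"%z[mm].max() if (mm:=(al>=a)&(al<a+4)&(la>=l)&(la<l+2)&(z<70)).any() else "  ." for l in range(-16,17,2)))
for a in range(-196,-150,6): print(a," ".join("%3d"%z[mm].max() if (mm:=(al>=a)&(al<a+6)&(la>=l)&(la<l+4)&(z<70)).any() else "  ." for l in range(-20,21,4)))
E
```

```text
-60  23  22  22  20  43  46  46  46  46  45  44  41   .   1   1   0   1
-56  21  21  22  38  43  45  47  46  46  45  45  41   0   1   0   0   1
-52  22  22  21  38  43  44  47  47  47  45  45  41   .   0   1   0   1
-48  23  22  22  39  44  45  45  46  46  47  44  41   0   0   0   1   1
-44  22  22  22  38  44  45  46  47  47  45  44  42   .   0   0   1   0
-40  22  22  22  22  44  45  46  46  47  46  44  43   1   0   0   0   0
-36  21  22  21  38  44  45  45  46  47  45  44  40   0   1   0   1   0
-32  22  22  21  22  22  22  40  41  41  39  11   9   2   0   1   0   1
-28  21  22  22  23  22  39  41  42  41  40  38  10   1   1   1   1   1
-24  20  23  41  41  41  41  41  42  41  41  41  42  41  39   0   0   1
-20  21  39  41  41  41  38  23  22  21  38  39  41  42  41  39   0   0
-16   0  40  41  41  22  22  22  22  22  22   0  40  41  42  41   .   0
-12  38  41  42  41  22  21  31  31  29  29  21   9  42  42  42   .   1
-8  38  42  41  40  31  32  44  45  45  32  32  30  41  42  41   .   .
-4   1  41  42  41  39  46  46  46  46  46  45  41  42  41  40   .   0
0   1  37  42  42  42  45  46  47  46  47  46  41  42  40   .  10  10
4   0   0   1  41  42  41  45  45  47  44  42  41  41   .  10  11  10
8   0   1   1   1   1  30  39  41  40  22  22  21  22  21   9  10  11
12   1   1   0   1   0  20  23  21  22  22  22  21  23  22  20  10  12
-196  29  30  30  30  30  30  29  30  30  30  28
-190  29  31  30  30  40  39  29  30  30  30  29
-184  30  30  30  31  40  39  31  30  30  30  30
-178  30  30  30  43  44  43  41  30  30  30  30
-172  30  30  39  44  46  45  43  30  30  30  29
-166  29  30  40  45  46  45  42  30  30  31  30
-160  30  30  41  44  46  45  43  30  29  30  28
-154  30  30  40  45  46  45  44   0   1   0   1
```

Spring hooked and under tension, screw at about 1.47 rad, driver home and upright.

```bash
python3 -c "
from rig import r
print(r.sign_off())"
```

```text
the job is handed in; nothing more can be done
None
```

The job is handed in: the spring is under tension between hole and post, the pivot screw is tight at about 1.47 rad, and the driver stands upright in its hole. It took about 27 s of the 72 s; I took no final picture of the bystanders, but felt no contact with them.

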